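Hang the soaked visor headbands up to dry

TASK

Lift the lid off the soaking tub by its knob and set it down flat on the steel worktop, then take every visor headband out of the tub and drape it over the drying rail so that it straddles the bar and hangs there at rest with its grey block on top. When all are hung, put the lid back on the tub so that it is properly seated. No headband may touch the worktop, and leave the jar and the tube rack where they are.

Things in the scene. Friction and masses are not known exactly. Their poses are not given: they have to be found in the camera images.
- tub: aluminium soaking tub, fixed: open-topped box 164 mm (its x) by 192 mm (y), 146 mm high, walls and floor 4 mm. Origin at the centre of its underside, z up. Inside, white ribs 39 mm high along x leave four slots 28 mm wide at y = -69, -23, 23 and 69 mm; each holds at most one headband, standing on its ends with its x along the tub's x.
- lid_knob (a point): loose aluminium lid, 178 (x) by 206 (y) mm, 0.45 kg, with an upright oblong black knob 24 (x) by 50 (y) by 40 mm high at its middle. Point in the knob, 18 mm below its top, 34 mm above the lid's underside. A frame 8 mm deep beneath fits inside the tub's rim with 5 mm play all round, either way round. Seated on the tub the point is 172 mm above the worktop; flat on the worktop 34 mm. z up.
- rail_mid (a point): fixed drying rail: a horizontal steel bar 14 mm thick and 360 mm long on two posts that stand at its ends. The point is the middle of the bar on its centre line, 150 mm above the worktop; y runs along the bar, z up.
- bottle: white plastic reagent jar, 60 mm across, 120 mm high, standing on the worktop; origin at the centre of its underside. Not part of the job.
- tube_rack: clear block rack full of white-capped tubes, 100 x 70 x 80 mm; origin at the centre of its underside. Not part of the job.
- band1_grip (a point): visor headband: rigid plastic arch (upside-down U) 132 mm wide (x), band 22 mm wide (y), 5 mm thick, 0.11 kg, an upright grey block 30 (x) by 20 (y) by 46 mm high on its crown. Point in the block, 21 mm below its top, 25 mm above the crown, 105 mm above the arch's ends. z up to the block. Starts upright in a tub slot. Draped level, the point is 37 mm above the bar's centre line. May be absent.
- band2_grip (a point): visor headband: rigid plastic arch (upside-down U) 132 mm wide (x), band 22 mm wide (y), 5 mm thick, 0.11 kg, an upright grey block 30 (x) by 20 (y) by 46 mm high on its crown. Point in the block, 21 mm below its top, 25 mm above the crown, 105 mm above the arch's ends. z up to the block. Starts upright in a tub slot. Draped level, the point is 37 mm above the bar's centre line. May be absent.
- band3_grip (a point): visor headband: rigid plastic arch (upside-down U) 132 mm wide (x), band 22 mm wide (y), 5 mm thick, 0.11 kg, an upright grey block 30 (x) by 20 (y) by 46 mm high on its crown. Point in the block, 21 mm below its top, 25 mm above the crown, 105 mm above the arch's ends. z up to the block. Starts upright in a tub slot. Draped level, the point is 37 mm above the bar's centre line. May be absent.
- band4_grip (a point): visor headband: rigid plastic arch (upside-down U) 132 mm wide (x), band 22 mm wide (y), 5 mm thick, 0.11 kg, an upright grey block 30 (x) by 20 (y) by 46 mm high on its crown. Point in the block, 21 mm below its top, 25 mm above the crown, 105 mm above the arch's ends. z up to the block. Starts upright in a tub slot. Draped level, the point is 37 mm above the bar's centre line. May be absent.

How it is judged (in metres and radians):
On the way, in this order (a step that is already met when the one before it is completed fails the run):
1. the lid lies flat on the worktop, let go (height (world z) of lid_knob between 0.028 and 0.04 m and angle between lid_knob's own z axis and vertical below 0.06 rad and linear speed of lid below 0.03 m/s and contact force between the fingers and lid below 0.1 N), for 0.3 s.
2. every headband present hangs over the rail, block up, let go (x of band1_grip in the frame of rail_mid between -0.035 and 0.035 m and y of band1_grip in the frame of rail_mid between -0.165 and 0.165 m and z of band1_grip in the frame of rail_mid between 0.022 and 0.05 m and angle between each of band1_grip, band2_grip, band3_grip, band4_grip's own z axis and vertical below 0.4 rad and angle between the y axis of each of band1_grip, band2_grip, band3_grip, band4_grip and the y axis of rail_mid, either way round below 0.5 rad and linear speed of each of band1, band2, band3, band4 below 0.05 m/s and contact force between the fingers and band1 below 0.1 N and x of band2_grip in the frame of rail_mid between -0.035 and 0.035 m and y of band2_grip in the frame of rail_mid between -0.165 and 0.165 m and z of band2_grip in the frame of rail_mid between 0.022 and 0.05 m and contact force between the fingers and band2 below 0.1 N and x of band3_grip in the frame of rail_mid between -0.035 and 0.035 m and y of band3_grip in the frame of rail_mid between -0.165 and 0.165 m and z of band3_grip in the frame of rail_mid between 0.022 and 0.05 m and contact force between the fingers and band3 below 0.1 N and x of band4_grip in the frame of rail_mid between -0.035 and 0.035 m and y of band4_grip in the frame of rail_mid between -0.165 and 0.165 m and z of band4_grip in the frame of rail_mid between 0.022 and 0.05 m and contact force between the fingers and band4 below 0.1 N), for 0.3 s.
3. the lid is seated on the tub, let go (horizontal distance between lid_knob and tub below 0.009 m and z of lid_knob in the frame of tub between 0.168 and 0.176 m and angle between lid_knob's own z axis and vertical below 0.05 rad and linear speed of lid below 0.03 m/s and contact force between the fingers and lid below 0.1 N), for 0.3 s.
At the end, for the whole second after the job is handed in: Every headband present hangs at rest astride the bar: block up within 0.4 rad, its point within 35 mm sideways of the bar and 22 to 50 mm above its centre line, arch within 0.5 rad of square to it. Lid on the tub: level within 0.05 rad, centred within 9 mm, knob point 168 to 176 mm up (all of step 2 and all of step 3); the robot touches nothing.
It fails at once if a headband touches the worktop (contact force between any of band1, band2, band3, band4 and table above 0.3 N).
It fails at once if the jar or the tube rack is pushed more than 30 mm or tipped (distance of any of bottle, tube_rack from where it was at the start of the episode above 0.03 m or angle between any of bottle, tube_rack's own z axis and vertical above 0.5 rad).
Of band1, band2, band3, band4 only 2 to 4 are there at a start; the rules pass over those that are not, and their reading is None.
At some moment in a run one of lid may be knocked a few centimetres aside while the robot is not near it.
It also fails if it takes over 210 s, if anything falls off the work surface, if the arm or the gripper's body presses on something with over 40 N, if the wrist force passes 120 N, or if a joint passes its speed limit or range.

ROBOT

A 6-joint arm with a two-finger parallel gripper is mounted at the origin on the work surface. World frame = base frame: x ahead of the robot, y to its left, z up, the work surface at z = 0. Lengths are in mm, angles in degrees, forces in N, time in s.
With the tool pointing down it reaches from about 250 to 775 mm from the base axis. Payload 4 kg.
Tool frame: the origin (TCP) lies at the very end of the fingers, on their centre line; the grasp point (between the pads) lies 19 mm behind it; z points along the fingers, y is the line along which they close (so a half turn about z gives the same grasp; the last joint's range is limited). The gripper opens to 85 mm and grips with 20 to 120 N. Pads are 22 mm wide; open, the fingers measure 114 mm over their backs; the gripper's body (76 mm by 85 mm) begins 54 mm behind the grasp point. The pads swing forward as they close: fully open they stand 13 mm farther back than shut.
Start: joints at [-74.433, 4.996, 78.535, -0, 96.463, -5.907], TCP at [201.346, -511.837, 231.341] pointing down, gripper open.
Joint ranges: [-177.83, 177.83], [-43.37, 116.18], [15.69, 146.23], [-61.86, 241.86], [9.47, 152.12], [-147.06, 147.06]. Speed limits (degrees/s): [159.86, 159.86, 180, 180, 180, 180].

INTERFACE

Orientations are given as a 3x3 rotation matrix whose columns are the frame's x, y, z axes.
In Python, from plant import status, eyes, manip gives the robot as it stands.
- The arm moves only by the tool play_rows, never from a script. Its argument "rows" is a list that holds one entry, the list of rows, each a list of 7 numbers: the shift along the tool's x, y, z in m, then the turn, a rotation vector about the tool's x, y, z in degrees, then the opening, from 0 (shut) to 1 (fully open). A call has exactly 8 rows; each row shifts and turns the commanded pose from where the row before left it, along the tool's axes as they then stand; what a row does not reach is not made up. A row lasts 1/12 s, in which the tool goes at most 41.7 mm and 7.16 degrees, less where a joint would pass 70% of its speed; a pose out of reach is approached as far as the arm can. A call is refused whole if a number of a shift passes 0.0417 or a number of a turn 7.16, either way. A call with a gripper value outside its range is refused whole. The fingers move at their own pace and stop on an object; "squeeze" is the grip in N (left out, the last holds). Time passes only in rows, so rows that do not move let the fingers close, or fill a call up. It gives the time, the measured TCP pose, the force, the opening and the grip force at its end, in the units of the state.
- status.read_state(): the state, without advancing time (a new reading comes with each control period).
- eyes.get_image(name): name is "side" or "top"; returns a dict with "img" (420x560x3 uint8, blue, green, red), "fx", "fy", "cx", "cy" (pixels), "rvec" (rotation vector, rad) and "tvec" (3), from world to camera coordinates, as OpenCV has them. Camera axes: x right, y down, z forward; pixel columns grow to the right and rows downward; lengths in mm; the calibration is good to about 2 mm. A picture is of the moment at which its call begins. There is no depth.
- manip.job_done(): hands the job in; it is judged then, once.
The state is a dict: "time_s": time; "q": joint angles; "qvel": joint speeds; "effort": joint torques, N m; "ee_pos": TCP position; "tool_rot": TCP orientation; "contact_force": force on the tool from outside, world axes, zero at the start; "ft_torque": the same for the moment, N m; "finger_gap": finger opening in mm; "gripper_force": force on a finger pad.
Only numpy, scipy, OpenCV 4.12 (cv2) and the standard library are available. Lean on these libraries where they do the work, as an engineer would, in place of code of your own. Each camera call takes 0.05 s, during which the arm holds its last target. There are 200 camera calls.

## Working session

There is one attempt and no reset: what is moved stays moved. The work goes in short steps, Python scripts to look and compute and a tool call to move; the robot and the scene stay as the last step left them, time stands still between calls to the robot, and variables do not carry over. Pictures are saved under pics/ and viewed, at most 14 in all, crops included, and the job is handed in when it is done.

Besides the shell and the picture viewer there is one more tool, called after "Call:" by a JSON object that holds its "api" and its "payload". play_rows: Moves the arm, as the interface text tells. Its arguments: {"type":"object","properties":{"rows":{"type":"array"},"squeeze":{"type":"number"}},"required":["rows"]}

```bash
ls; mkdir -p pics
cat > h.py <<'E'
import cv2, numpy as np
from plant import status, eyes, manip
def cam(n):
    d=eyes.get_image(n); R=cv2.Rodrigues(np.array(d['rvec'],float))[0]
    t=np.array(d['tvec'],float).ravel(); return d,R,t
def ray(c,u,v):
    d,R,t=c; r=R.T@np.array([(u-d['cx'])/d['fx'],(v-d['cy'])/d['fy'],1]); return -R.T@t,r/np.linalg.norm(r)
def onz(c,u,v,z):
    o,r=ray(c,u,v); return o+r*(z-o[2])/r[2]
def proj(c,p):
    d,R,t=c; q=R@np.array(p,float)+t; return d['fx']*q[0]/q[2]+d['cx'],d['fy']*q[1]/q[2]+d['cy']
E
python3 - <<'E'
from h import *
for n in ('side','top'):
    c=cam(n); cv2.imwrite(f'pics/{n}0.png',c[0]['img']); print(n,c[0]['fx'],c[0]['cx'],c[0]['cy'],-c[1].T@c[2],c[1][2])
print(status.read_state())
E
```

```text
pics
side 476.98267686817024 276.78854694790874 209.35493065882508 [  80.93734409  807.60420819 1135.56388906] [ 0.34045679 -0.58668512 -0.7347719 ]
top 440.8436487052844 284.9147050046346 206.2259935962386 [ 445.61570621   -5.34674822 1362.02827721] [ 0.09223638  0.00336032 -0.99573147]
{'time_s': 0.1, 'q': array([-7.44332760e+01,  5.03702699e+00,  7.86188484e+01, -7.92254955e-04,
        9.64607262e+01, -5.90590884e+00]), 'qvel': array([ 0.02567858, -0.01766549, -0.23659931,  0.00484893,  0.03283637,
       -0.02550939]), 'effort': array([ 2.93313962e-03, -3.53016365e+01, -3.14218175e+01, -4.74192598e-05,
        7.97167362e-03,  1.75926925e-05]), 'ee_pos': array([ 201.21273387, -511.38853631,  230.21115417]), 'tool_rot': array([[ 9.30593139e-01,  3.66054772e-01, -5.59370634e-04],
       [ 3.66055147e-01, -9.30591103e-01,  1.95674361e-03],
       [ 1.95730002e-04, -2.02569268e-03, -9.99997929e-01]]), 'contact_force': array([-0.67837483, -0.01181733,  0.1162426 ]), 'ft_torque': array([-0.04209196,  0.02805893, -0.03058866]), 'gripper_force': 0.0, 'finger_gap': 85.14206339795987}
```

View pics/top0.png

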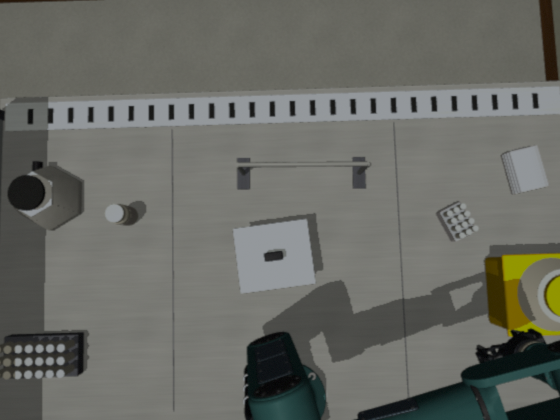

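View pics/side0.png

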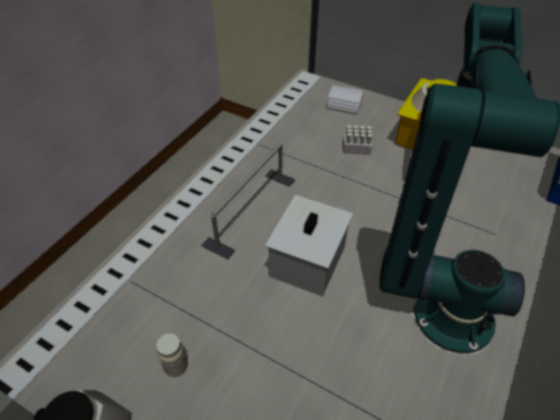

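The top view shows the lid at (274,256) with its black knob, the rail from (242,164) to (368,164), the jar at (117,214) and the tube rack at (458,220). The side view agrees, with the knob at (311,223). Next I measure these.

Run:
```python
from h import *
T=cam('top'); S=cam('side')
g=cv2.cvtColor(T[0]['img'],cv2.COLOR_BGR2GRAY)
def big(m,box):
    x0,y0,x1,y1=box; k=np.zeros_like(m); k[y0:y1,x0:x1]=m[y0:y1,x0:x1]
    cs,_=cv2.findContours(k,cv2.RETR_EXTERNAL,cv2.CHAIN_APPROX_NONE); return max(cs,key=cv2.contourArea)
print('gray',g[240,250],g[250,225],g[255,274],g[164,300],g[160,300],g[214,117],g[220,458])
m=(g>165).astype(np.uint8)*255
c=big(m,(215,200,335,310)); r=cv2.minAreaRect(c); print(r,cv2.contourArea(c))
P=np.array([onz(T,*p,140) for p in cv2.boxPoints(r)])  # lid underside height 138ish
P=np.array([onz(T,*p,142) for p in cv2.boxPoints(r)])
print('lid corners',P.round(1),'centre',P.mean(0),[np.linalg.norm(P[i]-P[i-1]).round(1) for i in range(4)])
k=big((g<60).astype(np.uint8)*255,(250,240,300,270)); rk=cv2.minAreaRect(k); print('knob top rect',rk, [onz(T,*p,178).round(1) for p in cv2.boxPoints(rk)])
gs=cv2.cvtColor(S[0]['img'],cv2.COLOR_BGR2GRAY)
ks=big((gs<60).astype(np.uint8)*255,(290,200,330,245)); M=cv2.moments(ks); us=(M['m10']/M['m00'],M['m01']/M['m00'])
M=cv2.moments(k); ut=(M['m10']/M['m00'],M['m01']/M['m00'])
o1,r1=ray(T,*ut);o2,r2=ray(S,*us); A=np.stack([r1,-r2],1); l=np.linalg.lstsq(A,o2-o1,rcond=None)[0]
print('tri knob',o1+l[0]*r1,o2+l[1]*r2, us, ut)
# rail
for u in range(250,362,12): 
    col=g[155:175,u].astype(int); print(u,col.argmax()+155,col.max(), end='; ')
print()
for p in ((242,164),(305,164),(368,164)): print('rail',onz(T,*p,150).round(1))
print('jar',onz(T,117,214,120),'rack',onz(T,458,220,80))
cv2.imwrite('pics/z.png',cv2.hconcat([cv2.resize(T[0]['img'][145:195,225:385],(800,250),interpolation=cv2.INTER_CUBIC)]))
a=cv2.resize(T[0]['img'][145:195,225:385],(800,250),interpolation=cv2.INTER_CUBIC)
b=cv2.resize(S[0]['img'][130:270,190:360],(425,350),interpolation=cv2.INTER_CUBIC)
o=np.zeros((600,800,3),np.uint8);o[:250]=a;o[250:,:425]=b
b=cv2.resize(T[0]['img'][210:300,225:325],(375,338),interpolation=cv2.INTER_CUBIC);o[250:588,425:]=b
cv2.imwrite('pics/z.png',o)
```

```text
gray 151 120 39 126 121 150 105Traceback (most recent call last):
  File "<stdin>", line 9, in <module>
  File "<stdin>", line 6, in big
ValueError: max() iterable argument is empty
```

```bash
cat >> h.py <<'E'
def big(m,box):
    x0,y0,x1,y1=box; k=np.zeros(m.shape,np.uint8); k[y0:y1,x0:x1]=m[y0:y1,x0:x1]
    cs,_=cv2.findContours(k,cv2.RETR_EXTERNAL,cv2.CHAIN_APPROX_NONE); return max(cs,key=cv2.contourArea)
def cen(c):
    M=cv2.moments(c); return M['m10']/M['m00'],M['m01']/M['m00']
def tri(T,S,ut,us):
    o1,r1=ray(T,*ut);o2,r2=ray(S,*us); l=np.linalg.lstsq(np.stack([r1,-r2],1),o2-o1,rcond=None)[0]
    a,b=o1+l[0]*r1,o2+l[1]*r2; return (a+b)/2,np.linalg.norm(a-b)
def gray(c): return cv2.cvtColor(c[0]['img'],cv2.COLOR_BGR2GRAY)
E
python3 - <<'E'
from h import *
T=cam('top'); S=cam('side'); g=gray(T); gs=gray(S)
c=big(g>137,(215,200,335,310)); r=cv2.minAreaRect(c); print(r,cv2.contourArea(c))
P=np.array([onz(T,*p,142) for p in cv2.boxPoints(r)])
print('lid corners',P.round(1),'centre',P.mean(0),[np.linalg.norm(P[i]-P[i-1]).round(1) for i in range(4)])
k=big(g<75,(250,240,300,270)); rk=cv2.minAreaRect(k); print('knob rect',rk)
ks=big(gs<75,(290,200,330,245)); us,ut=cen(ks),cen(k)
print('tri knob',tri(T,S,ut,us),us,ut, onz(T,*ut,178))
for u in range(254,362,12): 
    col=g[155:175,u].astype(int); print(u,col.argmax()+155,col.argmin()+155, end='; ')
for p in ((242,164),(305,164),(368,164)): print('rail',onz(T,*p,150).round(1))
print('jar',onz(T,117,214,120),'rack',onz(T,458,220,80))
a=cv2.resize(T[0]['img'][145:195,225:385],(800,250),interpolation=cv2.INTER_CUBIC)
b=cv2.resize(S[0]['img'][130:270,190:360],(425,350),interpolation=cv2.INTER_CUBIC)
o=np.zeros((600,800,3),np.uint8);o[:250]=a;o[250:,:425]=b
b=cv2.resize(T[0]['img'][210:300,225:325],(375,338),interpolation=cv2.INTER_CUBIC);o[250:588,425:]=b
cv2.imwrite('pics/z.png',o)
E
```

```text
((273.2096252441406, 256.0720520019531), (64.82630157470703, 75.0689926147461), 82.40535736083984) 4683.5
lid corners [[499.9 147.8 142. ]
 [521.4 -59.  142. ]
 [344.9 -76.5 142. ]
 [323.9 127.5 142. ]] centre [422.52103581  34.9470342  142.        ] [np.float64(177.2), np.float64(207.9), np.float64(177.4), np.float64(205.1)]
knob rect ((273.2538757324219, 255.5308074951172), (8.558396339416504, 18.23310661315918), 82.87498474121094)
tri knob (array([424.76800802,  34.16802803, 168.21898712]), np.float64(1.65132132274222)) (310.2848837209302, 223.40116279069767) (273.2839036755386, 255.4778200253485) [424.19197319  33.50838735 178.        ]
254 164 167; 266 164 162; 278 164 166; 290 164 166; 302 164 166; 314 164 166; 326 159 166; 338 158 166; 350 163 166; rail [679.6 114.9 150. ]
rail [674.3 -60.6 150. ]
rail [ 669.  -235.8  150. ]
jar [552.57404087 474.71987324 120.        ] rack [ 509.39026243 -502.50886039   80.        ]
```

View pics/z.png

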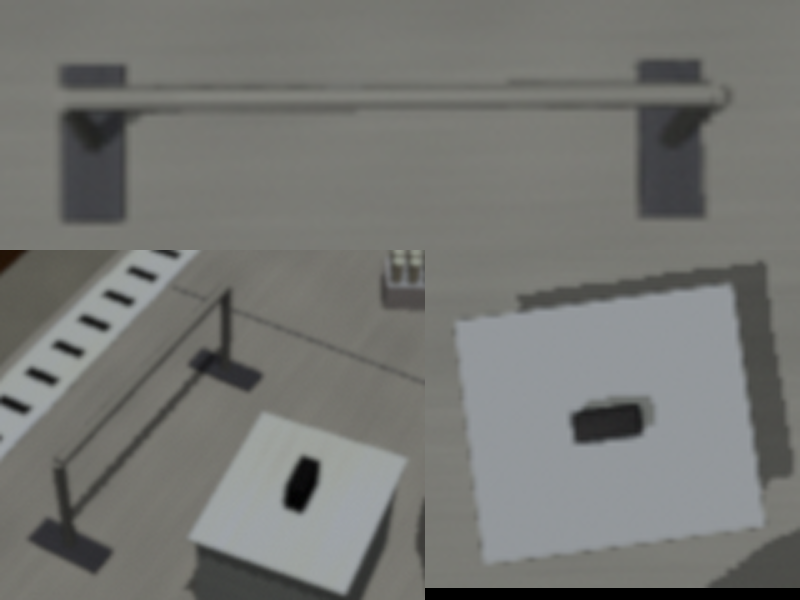

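The side crop matches the top view. The lid centre is at about (423.5,34) with yaw 6.1°. In the top view the rail bar runs from (237,164) to (370,164), so its middle is at about (674,-58,150) with yaw -1.7°. The measured sizes fit the given ones: lid 177 x 206 mm, bar about 370 mm long.

```bash
cat >> h.py <<'E'
def plan(wps,start=None):
    """wps: (x,y,z of TCP mm, yaw deg of tool y, opening, rows); prints tool-axis rows in calls of 8"""
    if start is None:
        s=status.read_state(); R=s['tool_rot']; p=np.array(s['ee_pos']); a=np.degrees(np.arctan2(R[1,1],R[0,1]))
    else: p=np.array(start[:3],float); a=start[3]
    rows=[]
    for x,y,z,ya,op,n in wps:
        q=np.array([x,y,z],float); p0,a0=p.copy(),a; da=(ya-a0+180)%360-180
        for i in range(1,n+1):
            d=p0+(q-p0)*i/n-p; t=round(a0+da*i/n-a,1); c,s_=np.cos(np.radians(a)),np.sin(np.radians(a))
            ey=np.array([c,s_,0]); ex=np.array([-s_,c,0]); ez=np.array([0,0,-1.])   # tool x = y x z
            ex=np.cross(ey,ez); r=[round(float(d@e)/1000,3) for e in (ex,ey,ez)]
            p=p+1000*(r[0]*ex+r[1]*ey+r[2]*ez); a+=t
            rows.append(r+[0,0,-t,op])
            assert max(map(abs,r))<=.0417 and abs(t)<=7.16,(r,t)
    while len(rows)%8: rows.append([0]*6+[rows[-1][6]])
    for i in range(0,len(rows),8): print(str(rows[i:i+8]).replace(' ',''))
def st():
    s=status.read_state(); R=s['tool_rot']
    print(round(s['time_s'],2),s['ee_pos'].round(1),'yaw',np.degrees(np.arctan2(R[1,1],R[0,1])).round(2),'z',R[:,2].round(3),'F',s['contact_force'].round(1),'gap',round(s['finger_gap'],1),'grip',round(s['gripper_force'],1),'q',s['q'].round(0))
E
python3 -c "
from h import *
plan([(424,34,240,6.1,1,18),(424,34,157,6.1,1,4),(424,34,157,6.1,1,2)])"
```

```text
[[0.023,-0.024,-0.001,0,0,np.float64(-4.1),1],[0.024,-0.022,-0.0,0,0,np.float64(-4.2),1],[0.026,-0.02,-0.001,0,0,np.float64(-4.1),1],[0.027,-0.018,-0.0,0,0,np.float64(-4.2),1],[0.028,-0.016,-0.001,0,0,np.float64(-4.1),1],[0.03,-0.015,-0.0,0,0,np.float64(-4.2),1],[0.03,-0.012,-0.001,0,0,np.float64(-4.1),1],[0.031,-0.009,-0.0,0,0,np.float64(-4.2),1]]
[[0.032,-0.008,-0.001,0,0,np.float64(-4.1),1],[0.033,-0.005,-0.0,0,0,np.float64(-4.2),1],[0.032,-0.003,-0.001,0,0,np.float64(-4.1),1],[0.033,0.0,-0.0,0,0,np.float64(-4.1),1],[0.033,0.002,-0.001,0,0,np.float64(-4.2),1],[0.032,0.004,-0.0,0,0,np.float64(-4.1),1],[0.032,0.007,-0.001,0,0,np.float64(-4.2),1],[0.032,0.009,-0.0,0,0,np.float64(-4.1),1]]
[[0.03,0.011,-0.001,0,0,np.float64(-4.2),1],[0.03,0.013,-0.0,0,0,np.float64(-4.1),1],[0.0,0.0,0.021,0,0,np.float64(-0.0),1],[0.0,0.0,0.02,0,0,np.float64(-0.0),1],[0.0,0.0,0.021,0,0,np.float64(-0.0),1],[0.0,0.0,0.021,0,0,np.float64(-0.0),1],[0.0,0.0,-0.0,0,0,np.float64(-0.0),1],[0.0,0.0,-0.0,0,0,np.float64(-0.0),1]]
```

Call:
{"api": "play_rows", "payload": {"rows": [[[0.023,-0.024,-0.001,0,0,-4.1,1],[0.024,-0.022,0,0,0,-4.2,1],[0.026,-0.02,-0.001,0,0,-4.1,1],[0.027,-0.018,0,0,0,-4.2,1],[0.028,-0.016,-0.001,0,0,-4.1,1],[0.03,-0.015,0,0,0,-4.2,1],[0.03,-0.012,-0.001,0,0,-4.1,1],[0.031,-0.009,0,0,0,-4.2,1]]]}}

```text
time_s: 0.97
ee_pos: [300.5, -268.4, 235.6]
tool_rot: [[0.576, 0.818, 0.001], [0.818, -0.576, -0.001], [-0.0, 0.001, -1.0]]
contact_force: [0.7, 0.7, 0.2]
finger_gap: 85.3
gripper_force: 0.0
```

Call:
{"api": "play_rows", "payload": {"rows": [[[0.032,-0.008,-0.001,0,0,-4.1,1],[0.033,-0.005,0,0,0,-4.2,1],[0.032,-0.003,-0.001,0,0,-4.1,1],[0.033,0,0,0,0,-4.1,1],[0.033,0.002,-0.001,0,0,-4.2,1],[0.032,0.004,0,0,0,-4.1,1],[0.032,0.007,-0.001,0,0,-4.2,1],[0.032,0.009,0,0,0,-4.1,1]]]}}

```text
time_s: 1.63
ee_pos: [399.8, -24.9, 239.7]
tool_rot: [[0.035, 0.999, 0.001], [0.999, -0.035, -0.0], [-0.0, 0.001, -1.0]]
contact_force: [0.8, 0.1, -1.0]
finger_gap: 85.2
gripper_force: 0.0
```

Call:
{"api": "play_rows", "payload": {"rows": [[[0.03,0.011,-0.001,0,0,-4.2,1],[0.03,0.013,0,0,0,-4.1,1],[0,0,0,0,0,0,1],[0,0,0,0,0,0,1],[0,0,0,0,0,0,1],[0,0,0,0,0,0,1],[0,0,0,0,0,0,1],[0,0,0,0,0,0,1]]]}}

```text
time_s: 2.3
ee_pos: [423.4, 32.5, 240.4]
tool_rot: [[-0.104, 0.995, 0.0], [0.995, 0.104, -0.0], [-0.0, 0.0, -1.0]]
contact_force: [-0.4, 0.3, 0.6]
finger_gap: 85.4
gripper_force: 0.0
```

```bash
sed -i 's/rows.append(r+\[0,0,-t,op\])/rows.append([float(v)+0 if v else 0 for v in r]+[0,0,float(-t) if t else 0,op])/' h.py; python3 -c "
from h import *
st();plan([(424,34,157,6.1,1,5),(424,34,157,6.1,1,2),(424,34,157,6.1,0,6),(424,34,240,6.1,0,5),(424,34,240,6.1,0,6)])"
```

```text
2.3 [423.4  32.5 240.4] yaw 5.94 z [ 0. -0. -1.] F [-0.4  0.3  0.6] gap 85.4 grip 0.0 q [ -3. -11.  93.  -0.  98.  -9.]
[[0,0,0.017,0,0,0,1],[0.001,0,0.016,0,0,-0.1,1],[0,0,0.017,0,0,0,1],[0,0.001,0.017,0,0,0,1],[0,0,0.016,0,0,-0.1,1],[0,0,0,0,0,0,1],[0,0,0,0,0,0,1],[0,0,0,0,0,0,0]]
[[0,0,0,0,0,0,0],[0,0,0,0,0,0,0],[0,0,0,0,0,0,0],[0,0,0,0,0,0,0],[0,0,0,0,0,0,0],[0,0,-0.017,0,0,0,0],[0,0,-0.016,0,0,0,0],[0,0,-0.017,0,0,0,0]]
[[0,0,-0.016,0,0,0,0],[0,0,-0.017,0,0,0,0],[0,0,0,0,0,0,0],[0,0,0,0,0,0,0],[0,0,0,0,0,0,0],[0,0,0,0,0,0,0],[0,0,0,0,0,0,0],[0,0,0,0,0,0,0]]
```

Call:
{"api": "play_rows", "payload": {"rows": [[[0,0,0.017,0,0,0,1],[0.001,0,0.016,0,0,-0.1,1],[0,0,0.017,0,0,0,1],[0,0.001,0.017,0,0,0,1],[0,0,0.016,0,0,-0.1,1],[0,0,0,0,0,0,1],[0,0,0,0,0,0,1],[0,0,0,0,0,0,0]]], "squeeze": 60}}

```text
time_s: 2.97
ee_pos: [425.0, 34.1, 158.4]
tool_rot: [[-0.108, 0.994, 0.002], [0.994, 0.108, -0.0], [-0.0, 0.002, -1.0]]
contact_force: [1.1, 0.1, -0.4]
finger_gap: 75.5
gripper_force: 0.0
```

Call:
{"api": "play_rows", "payload": {"rows": [[[0,0,0,0,0,0,0],[0,0,0,0,0,0,0],[0,0,0,0,0,0,0],[0,0,0,0,0,0,0],[0,0,0,0,0,0,0],[0,0,0,0,0,0,0],[0,0,0,0,0,0,0],[0,0,0,0,0,0,0]]]}}

```text
time_s: 3.63
ee_pos: [425.0, 34.6, 158.1]
tool_rot: [[-0.109, 0.994, 0.002], [0.994, 0.109, -0.0], [-0.0, 0.002, -1.0]]
contact_force: [0.1, -0.5, 4.1]
finger_gap: 23.0
gripper_force: 60.8
```

```bash
python3 -c "
from h import *
plan([(425,34,230,6.1,0,6),(425,34,230,6.1,0,2),(390,275,200,6.1,0,11),(390,275,34,6.1,0,8),(390,275,34,6.1,0,5)])"
```

```text
[[0,0,-0.012,0,0,0,0],[0,0,-0.012,0,0,0.1,0],[0,0,-0.012,0,0,0,0],[0,0,-0.012,0,0,0,0],[0,0,-0.012,0,0,0,0],[-0.001,0,-0.012,0,0,0.1,0],[0,0,0,0,0,0,0],[0,0,0,0,0,0,0]]
[[0.022,-0.001,0.003,0,0,0,0],[0.022,-0.001,0.002,0,0,0,0],[0.022,-0.001,0.003,0,0,0,0],[0.023,0,0.003,0,0,0,0],[0.022,-0.001,0.003,0,0,0,0],[0.022,-0.001,0.002,0,0,0,0],[0.022,-0.001,0.003,0,0,0,0],[0.022,-0.001,0.003,0,0,0,0]]
[[0.022,-0.001,0.003,0,0,0,0],[0.023,0,0.002,0,0,0,0],[0.022,-0.001,0.003,0,0,0,0],[0,0,0.021,0,0,0,0],[0,0,0.021,0,0,0,0],[0,0,0.02,0,0,0,0],[0,0,0.021,0,0,0,0],[0,0,0.021,0,0,0,0]]
[[0,0,0.021,0,0,0,0],[0,0,0.02,0,0,0,0],[0,0,0.021,0,0,0,0],[0,0,0,0,0,0,0],[0,0,0,0,0,0,0],[0,0,0,0,0,0,0],[0,0,0,0,0,0,0],[0,0,0,0,0,0,0]]
```

Call:
{"api": "play_rows", "payload": {"rows": [[[0,0,-0.012,0,0,0,0],[0,0,-0.012,0,0,0.1,0],[0,0,-0.012,0,0,0,0],[0,0,-0.012,0,0,0,0],[0,0,-0.012,0,0,0,0],[0,0,-0.012,0,0,0.1,0],[0,0,0,0,0,0,0],[0,0,0,0,0,0,0]]]}}

```text
time_s: 4.3
ee_pos: [425.1, 34.5, 230.5]
tool_rot: [[-0.106, 0.994, 0.002], [0.994, 0.106, -0.0], [-0.0, 0.002, -1.0]]
contact_force: [-0.0, 0.5, -4.1]
finger_gap: 23.2
gripper_force: 60.0
```

Call:
{"api": "play_rows", "payload": {"rows": [[[0.022,-0.001,0.003,0,0,0,0],[0.022,-0.001,0.002,0,0,0,0],[0.022,-0.001,0.003,0,0,0,0],[0.023,0,0.003,0,0,0,0],[0.022,-0.001,0.003,0,0,0,0],[0.022,-0.001,0.002,0,0,0,0],[0.022,-0.001,0.003,0,0,0,0],[0.022,-0.001,0.003,0,0,0,0]]]}}

```text
time_s: 4.97
ee_pos: [398.0, 210.7, 206.0]
tool_rot: [[-0.106, 0.994, -0.002], [0.994, 0.106, -0.001], [-0.001, -0.002, -1.0]]
contact_force: [-0.3, -0.2, -3.9]
finger_gap: 23.0
gripper_force: 59.8
```

Call:
{"api": "play_rows", "payload": {"rows": [[[0.022,-0.001,0.003,0,0,0,0],[0.023,0,0.002,0,0,0,0],[0.022,-0.001,0.003,0,0,0,0],[0,0,0.021,0,0,0,0],[0,0,0.021,0,0,0,0],[0,0,0.02,0,0,0,0],[0,0,0.021,0,0,0,0],[0,0,0.021,0,0,0,0]]]}}

```text
time_s: 5.63
ee_pos: [388.9, 276.0, 93.2]
tool_rot: [[-0.106, 0.994, -0.002], [0.994, 0.106, -0.001], [-0.001, -0.002, -1.0]]
contact_force: [-0.3, -1.3, -4.4]
finger_gap: 23.3
gripper_force: 59.8
```

Call:
{"api": "play_rows", "payload": {"rows": [[[0,0,0.021,0,0,0,0],[0,0,0.02,0,0,0,0],[0,0,0.02,0,0,0,0],[0,0,0,0,0,0,0],[0,0,0,0,0,0,0],[0,0,0,0,0,0,0],[0,0,0,0,0,0,0],[0,0,0,0,0,0,0]]]}}

```text
time_s: 6.3
ee_pos: [390.9, 276.9, 36.0]
tool_rot: [[-0.106, 0.994, 0.003], [0.994, 0.106, 0.002], [0.001, 0.003, -1.0]]
contact_force: [0.6, 0.8, -4.2]
finger_gap: 23.1
gripper_force: 59.8
```

Run:
```python
from h import *
st()
T=cam('top');S=cam('side'); o=cv2.hconcat([T[0]['img'][180:380,80:350],S[0]['img'][120:320,180:450]])
cv2.imwrite('pics/b.png',cv2.resize(o,(800,int(800/540*200)),interpolation=cv2.INTER_CUBIC))
```

```text
6.3 [390.9 276.9  36. ] yaw 6.08 z [ 0.003  0.002 -1.   ] F [ 0.6  0.8 -4.2] gap 23.1 grip 59.8 q [ 29.   3. 104.  -0.  73.  22.]
```

View pics/b.png

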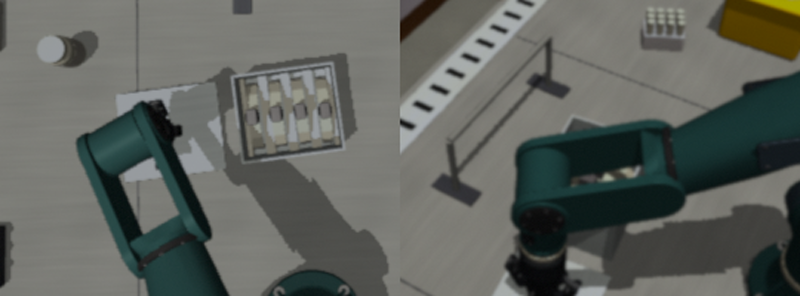

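The lid is held just above the worktop. The open tub shows four cream bands with grey blocks, at about (251,113), (277,112), (302,110) and (326,108) in the crop. I'll lower the last 16 mm, release and rise.

Call:
{"api": "play_rows", "payload": {"rows": [[[0,0,0.004,0,0,0,0],[0,0,0.004,0,0,0,0],[0,0,0.004,0,0,0,0],[0,0,0.002,0,0,0,0],[0,0,0.002,0,0,0,0],[0,0,0,0,0,0,0],[0,0,0,0,0,0,0],[0,0,0,0,0,0,0]]]}}

```text
time_s: 7.07
ee_pos: [389.4, 276.1, 20.1]
tool_rot: [[-0.106, 0.994, -0.001], [0.994, 0.106, -0.001], [-0.001, -0.001, -1.0]]
contact_force: [-6.1, -3.3, 9.5]
finger_gap: 23.3
gripper_force: 61.8
```

```bash
python3 -c "
from h import *
st()"
```

```text
7.07 [389.4 276.1  20.1] yaw 6.08 z [-0.001 -0.001 -1.   ] F [-6.1 -3.3  9.5] gap 23.3 grip 61.8 q [ 29.   4. 104.  -0.  71.  22.]
```

Lid is on the table. Release, then rise.

Call:
{"api": "play_rows", "payload": {"rows": [[[0,0,0,0,0,0,1],[0,0,0,0,0,0,1],[0,0,0,0,0,0,1],[0,0,0,0,0,0,1],[0,0,0,0,0,0,1],[0,0,0,0,0,0,1],[0,0,0,0,0,0,1],[0,0,0,0,0,0,1]]]}}

```text
time_s: 7.73
ee_pos: [389.8, 276.2, 18.2]
tool_rot: [[-0.106, 0.994, 0.0], [0.994, 0.106, -0.0], [-0.0, -0.0, -1.0]]
contact_force: [0.6, -0.2, 0.3]
finger_gap: 85.2
gripper_force: 0.0
```

Call:
{"api": "play_rows", "payload": {"rows": [[[0,0,-0.03,0,0,0,1],[0,0,-0.03,0,0,0,1],[0,0,-0.03,0,0,0,1],[0,0,-0.04,0,0,0,1],[0,0,-0.04,0,0,0,1],[0,0,-0.04,0,0,0,1],[0,0,0,0,0,0,1],[0,0,0,0,0,0,1]]]}}

```text
time_s: 8.4
ee_pos: [391.2, 277.1, 232.0]
tool_rot: [[-0.106, 0.994, 0.007], [0.994, 0.106, 0.004], [0.003, 0.007, -1.0]]
contact_force: [0.1, 0.6, -0.2]
finger_gap: 85.4
gripper_force: 0.0
```

Run:
```python
from h import *
st()
T=cam('top');S=cam('side'); 
a=cv2.resize(T[0]['img'][210:300,225:325],None,fx=4,fy=4,interpolation=cv2.INTER_CUBIC)
cv2.imwrite('pics/c.png',a)
for n,y in zip('abcd',(-69,-23,23,69)):
    th=np.radians(6.1); p=[423.5-np.sin(th)*y,34.2+np.cos(th)*y,130]; print(n,np.round(p,1),(np.array(proj(T,p))-[225,210])*4)
# rim outer corners
print(((np.array([proj(T,(423.5+np.cos(th)*x-np.sin(th)*y,34.2+np.sin(th)*x+np.cos(th)*y,146)) for x,y in((82,96),(82,-96),(-82,-96),(-82,96))])-[225,210])*4).round(0))
plan([(423.5,34,240,6.1,1,8)])
```

```text
8.4 [391.2 277.1 232. ] yaw 6.08 z [ 0.007  0.004 -1.   ] F [ 0.1  0.6 -0.2] gap 85.4 grip 0.0 q [29. -4. 88. -0. 96. 22.]
a [430.8 -34.4 130. ] [292.80635333 168.14898409]
b [425.9  11.3 130. ] [227.21023376 177.12782122]
c [421.1  57.1 130. ] [161.5822816  186.11101561]
d [416.2 102.8 130. ] [ 95.92247365 195.09857044]
[[ 40.  82.]
 [316.  45.]
 [349. 283.]
 [ 70. 321.]]
[[-0.031,0.001,-0.002,0,0,0,1],[-0.03,0.001,-0.001,0,0,0,1],[-0.031,0.001,-0.002,0,0,0,1],[-0.03,0.001,-0.001,0,0,0,1],[-0.031,0.001,-0.002,0,0,0,1],[-0.03,0.001,-0.001,0,0,0,1],[-0.031,0.001,-0.002,0,0,0,1],[-0.03,0.001,-0.002,0,0,0,1]]
```

View pics/c.png

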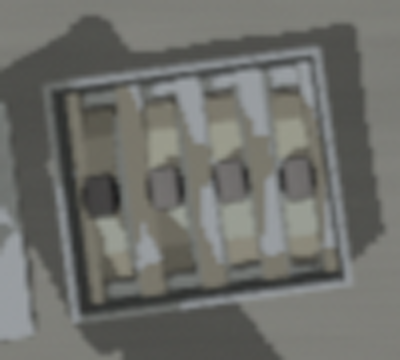

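The tub rim corners are at (45,88), (319,48), (352,283) and (77,321) in the crop. The four grey blocks are at (100,194), (166,186), (231,178) and (297,177). That puts the tub at about (422,31) with yaw 6.2°, and all four bands are present.

```bash
python3 -c "
from h import *
plan([(428,-37.6,180,6.2,1,9),(428,-37.6,180,6.2,1,3),(428,-37.6,93,6.2,1,5),(428,-37.6,93,6.2,1,3),(428,-37.6,93,6.2,0,4)])"
```

```text
[[-0.035,0.001,0.005,0,0,0,1],[-0.035,0,0.006,0,0,0,1],[-0.035,0.001,0.005,0,0,0,1],[-0.035,0,0.005,0,0,-0.1,1],[-0.036,0.001,0.005,0,0,0,1],[-0.035,0,0.006,0,0,0,1],[-0.035,0.001,0.005,0,0,0,1],[-0.035,0,0.005,0,0,0,1]]
[[-0.035,0.001,0.005,0,0,0,1],[0,0,0,0,0,0,1],[0,0,0,0,0,0,1],[0,0,0,0,0,0,1],[0,0,0.017,0,0,0,1],[0,0,0.018,0,0,0,1],[0,0,0.017,0,0,0,1],[0,0,0.018,0,0,0,1]]
[[0,0,0.017,0,0,0,1],[0,0,0,0,0,0,1],[0,0,0,0,0,0,1],[0,0,0,0,0,0,1],[0,0,0,0,0,0,0],[0,0,0,0,0,0,0],[0,0,0,0,0,0,0],[0,0,0,0,0,0,0]]
```

Call:
{"api": "play_rows", "payload": {"rows": [[[-0.035,0.001,0.005,0,0,0,1],[-0.035,0,0.006,0,0,0,1],[-0.035,0.001,0.005,0,0,0,1],[-0.035,0,0.005,0,0,-0.1,1],[-0.036,0.001,0.005,0,0,0,1],[-0.035,0,0.006,0,0,0,1],[-0.035,0.001,0.005,0,0,0,1],[-0.035,0,0.005,0,0,0,1]]], "squeeze": 40}}

```text
time_s: 9.17
ee_pos: [422.2, -4.2, 183.5]
tool_rot: [[-0.108, 0.994, -0.004], [0.994, 0.108, 0.001], [0.001, -0.004, -1.0]]
contact_force: [0.6, -0.0, 1.0]
finger_gap: 85.4
gripper_force: 0.0
```

Call:
{"api": "play_rows", "payload": {"rows": [[[-0.035,0.001,0.005,0,0,0,1],[0,0,0,0,0,0,1],[0,0,0,0,0,0,1],[0,0,0,0,0,0,1],[0,0,0,0,0,0,1],[0,0,0,0,0,0,1],[0,0,0,0,0,0,1],[0,0,0,0,0,0,1]]]}}

```text
time_s: 9.83
ee_pos: [428.5, -36.5, 181.5]
tool_rot: [[-0.109, 0.994, 0.0], [0.994, 0.109, -0.0], [-0.0, 0.0, -1.0]]
contact_force: [-0.6, 1.3, -0.1]
finger_gap: 85.4
gripper_force: 0.0
```

```bash
python3 -c "
from h import *
st();plan([(428,-37.6,93,6.2,1,6)])"
```

```text
9.83 [428.5 -36.5 181.5] yaw 6.29 z [ 0. -0. -1.] F [-0.6  1.3 -0.1] gap 85.4 grip 0.0 q [-12. -10.  98.   0.  91. -19.]
[[0,0,0.015,0,0,0,1],[0,0,0.014,0,0,0,1],[-0.001,0,0.015,0,0,0,1],[0,0,0.015,0,0,0.1,1],[0,-0.001,0.015,0,0,0,1],[0,0,0.014,0,0,0,1],[0,0,0,0,0,0,1],[0,0,0,0,0,0,1]]
```

Call:
{"api": "play_rows", "payload": {"rows": [[[0,0,0.015,0,0,0,1],[0,0,0.014,0,0,0,1],[-0.001,0,0.015,0,0,0,1],[0,0,0.015,0,0,0.1,1],[0,-0.001,0.015,0,0,0,1],[0,0,0.014,0,0,0,1],[0,0,0,0,0,0,1],[0,0,0,0,0,0,1]]]}}

```text
time_s: 10.5
ee_pos: [427.1, -38.0, 92.9]
tool_rot: [[-0.107, 0.994, -0.001], [0.994, 0.107, 0.0], [0.0, -0.001, -1.0]]
contact_force: [1.2, 0.6, 0.4]
finger_gap: 85.3
gripper_force: 0.0
```

Call:
{"api": "play_rows", "payload": {"rows": [[[0,0,0,0,0,0,0],[0,0,0,0,0,0,0],[0,0,0,0,0,0,0],[0,0,0,0,0,0,0],[0,0,0,0,0,0,0],[0,0,0,0,0,0,0],[0,0,0,0,0,0,0],[0,0,0,0,0,0,0]]]}}

```text
time_s: 11.17
ee_pos: [427.9, -38.6, 94.0]
tool_rot: [[-0.106, 0.994, 0.001], [0.994, 0.106, -0.0], [-0.0, 0.001, -1.0]]
contact_force: [-1.1, 0.0, 3.9]
finger_gap: 29.3
gripper_force: 43.6
```

```bash
python3 -c "
from h import *
st();plan([(428,-37.6,275,6.2,0,8),(610,-110,278,-1.7,0,6),(671.5,-152,278,-1.7,0,2),(671.5,-152,278,-1.7,0,8)])"
```

```text
11.17 [427.9 -38.6  94. ] yaw 6.07 z [ 0.001 -0.    -1.   ] F [-1.1  0.   3.9] gap 29.3 grip 43.6 q [-13.  -7. 106.  -0.  81. -19.]
[[0,0,-0.023,0,0,0,0],[0,0,-0.022,0,0,0,0],[0,0,-0.023,0,0,0,0],[0.001,0,-0.022,0,0,-0.1,0],[0,0,-0.023,0,0,0,0],[0,0,-0.023,0,0,0,0],[0,0,-0.022,0,0,0,0],[0,0,-0.023,0,0,0,0]]
[[-0.015,0.029,0,0,0,1.3,0],[-0.015,0.029,-0.001,0,0,1.3,0],[-0.014,0.03,0,0,0,1.3,0],[-0.013,0.03,-0.001,0,0,1.3,0],[-0.013,0.03,0,0,0,1.4,0],[-0.011,0.03,-0.001,0,0,1.3,0],[-0.02,0.031,0,0,0,0,0],[-0.021,0.032,0,0,0,0,0]]
[[0,0,0,0,0,0,0],[0,0,0,0,0,0,0],[0,0,0,0,0,0,0],[0,0,0,0,0,0,0],[0,0,0,0,0,0,0],[0,0,0,0,0,0,0],[0,0,0,0,0,0,0],[0,0,0,0,0,0,0]]
```

Call:
{"api": "play_rows", "payload": {"rows": [[[0,0,-0.023,0,0,0,0],[0,0,-0.022,0,0,0,0],[0,0,-0.023,0,0,0,0],[0.001,0,-0.022,0,0,-0.1,0],[0,0,-0.023,0,0,0,0],[0,0,-0.023,0,0,0,0],[0,0,-0.022,0,0,0,0],[0,0,-0.023,0,0,0,0]]]}}

```text
time_s: 11.83
ee_pos: [427.1, -37.4, 274.5]
tool_rot: [[-0.107, 0.994, -0.001], [0.994, 0.107, 0.0], [0.0, -0.001, -1.0]]
contact_force: [-0.4, -0.4, -1.8]
finger_gap: 29.2
gripper_force: 42.9
```

Call:
{"api": "play_rows", "payload": {"rows": [[[-0.015,0.029,0,0,0,1.3,0],[-0.015,0.029,-0.001,0,0,1.3,0],[-0.014,0.03,0,0,0,1.3,0],[-0.013,0.03,-0.001,0,0,1.3,0],[-0.013,0.03,0,0,0,1.4,0],[-0.011,0.03,-0.001,0,0,1.3,0],[-0.02,0.031,0,0,0,0,0],[-0.021,0.032,0,0,0,0,0]]]}}

```text
time_s: 12.5
ee_pos: [672.5, -152.4, 276.1]
tool_rot: [[0.029, 1.0, -0.001], [1.0, -0.029, 0.001], [0.001, -0.001, -1.0]]
contact_force: [0.3, 0.0, -1.0]
finger_gap: 29.0
gripper_force: 42.9
```

Call:
{"api": "play_rows", "payload": {"rows": [[[0,0,0,0,0,0,0],[0,0,0,0,0,0,0],[0,0,0,0,0,0,0],[0,0,0,0,0,0,0],[0,0,0,0,0,0,0],[0,0,0,0,0,0,0],[0,0,0,0,0,0,0],[0,0,0,0,0,0,0]]]}}

```text
time_s: 13.17
ee_pos: [670.8, -151.8, 278.5]
tool_rot: [[0.03, 1.0, 0.002], [1.0, -0.03, -0.001], [-0.001, 0.002, -1.0]]
contact_force: [0.6, -0.0, -2.0]
finger_gap: 29.5
gripper_force: 42.9
```

Run:
```python
from h import *
st()
T=cam('top');S=cam('side'); a=cv2.resize(T[0]['img'][130:230,225:385],(480,300),interpolation=cv2.INTER_CUBIC)
b=cv2.resize(S[0]['img'][90:290,190:400],(315,300),interpolation=cv2.INTER_CUBIC)
cv2.imwrite('pics/d.png',cv2.hconcat([a,b]))
plan([(671.5,-152,177,-1.7,0,8)])
```

```text
13.17 [ 670.8 -151.8  278.5] yaw -1.7 z [ 0.002 -0.001 -1.   ] F [ 0.6 -0.  -2. ] gap 29.5 grip 42.9 q [-17.  23.  51.  -0. 106. -16.]
[[0,0,0.013,0,0,0,0],[0,0,0.012,0,0,0,0],[0,0,0.013,0,0,0,0],[0,0,0.012,0,0,0,0],[0,0,0.013,0,0,0,0],[0,0,0.013,0,0,0,0],[0,0,0.012,0,0,0,0],[0,0.001,0.013,0,0,0,0]]
```

View pics/d.png

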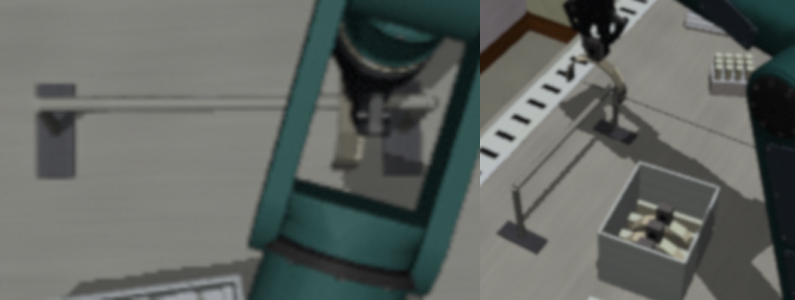

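The band hangs in the gripper, square across the bar near the right end (crop about (348,130)). I'll lower it.

Call:
{"api": "play_rows", "payload": {"rows": [[[0,0,0.013,0,0,0,0],[0,0,0.013,0,0,0,0],[0,0,0.013,0,0,0,0],[0,0,0.013,0,0,0,0],[0,0,0.013,0,0,0,0],[0,0,0.013,0,0,0,0],[0,0,0.013,0,0,0,0],[0,0.001,0.01,0,0,0,0]]]}}

```text
time_s: 13.93
ee_pos: [671.8, -152.2, 174.6]
tool_rot: [[0.03, 1.0, -0.001], [1.0, -0.03, 0.0], [0.0, -0.001, -1.0]]
contact_force: [-0.3, 0.3, -0.6]
finger_gap: 29.5
gripper_force: 43.0
```

Call:
{"api": "play_rows", "payload": {"rows": [[[0,0,0.001,0,0,0,0],[0,0,0.001,0,0,0,0],[0,0,0.001,0,0,0,0],[0,0,0,0,0,0,0],[0,0,0,0,0,0,0],[0,0,0,0,0,0,0],[0,0,0,0,0,0,0],[0,0,0,0,0,0,0]]]}}

```text
time_s: 14.6
ee_pos: [672.3, -152.3, 173.6]
tool_rot: [[0.03, 1.0, 0.0], [1.0, -0.03, -0.0], [-0.0, 0.001, -1.0]]
contact_force: [0.3, -0.1, -0.8]
finger_gap: 29.2
gripper_force: 43.0
```

Call:
{"api": "play_rows", "payload": {"rows": [[[0,0,0.001,0,0,0,0],[0,0,0.001,0,0,0,0],[0,0,0,0,0,0,0],[0,0,0,0,0,0,0],[0,0,0,0,0,0,0],[0,0,0,0,0,0,0],[0,0,0,0,0,0,0],[0,0,0,0,0,0,0]]]}}

```text
time_s: 15.27
ee_pos: [672.4, -152.4, 172.0]
tool_rot: [[0.03, 1.0, 0.001], [1.0, -0.03, -0.0], [-0.0, 0.001, -1.0]]
contact_force: [-1.6, 0.2, 4.6]
finger_gap: 29.7
gripper_force: 43.4
```

Call:
{"api": "play_rows", "payload": {"rows": [[[0,0,0,0,0,0,0.8],[0,0,0,0,0,0,0.8],[0,0,0,0,0,0,0.8],[0,0,0,0,0,0,0.8],[0,0,0,0,0,0,0.8],[0,0,0,0,0,0,0.8],[0,0,0,0,0,0,0.8],[0,0,0,0,0,0,0.8]]]}}

```text
time_s: 15.93
ee_pos: [672.3, -152.3, 171.3]
tool_rot: [[0.03, 1.0, 0.0], [1.0, -0.03, -0.0], [-0.0, 0.0, -1.0]]
contact_force: [-0.4, -0.5, -0.3]
finger_gap: 68.0
gripper_force: 0.0
```

Call:
{"api": "play_rows", "payload": {"rows": [[[0,0,-0.01,0,0,0,1],[0,0,-0.015,0,0,0,1],[0,0,-0.015,0,0,0,1],[0,0,-0.015,0,0,0,1],[0,0,-0.015,0,0,0,1],[0,0,-0.015,0,0,0,1],[0,0,0,0,0,0,1],[0,0,0,0,0,0,1]]]}}

```text
time_s: 16.6
ee_pos: [672.8, -152.5, 258.4]
tool_rot: [[0.03, 1.0, 0.004], [1.0, -0.03, -0.001], [-0.001, 0.004, -1.0]]
contact_force: [0.9, -0.3, -0.4]
finger_gap: 85.4
gripper_force: 0.0
```

Run:
```python
from h import *
st()
plan([(424.5,8.1,250,6.2,1,10),(424.5,8.1,180,6.2,1,3),(424.5,8.1,180,6.2,1,3)])
```

```text
16.6 [ 672.8 -152.5  258.4] yaw -1.73 z [ 0.004 -0.001 -1.   ] F [ 0.9 -0.3 -0.4] gap 85.4 grip 0.0 q [-17.  23.  53.  -0. 103. -16.]
[[0.015,-0.025,0.001,0,0,-0.8,1],[0.016,-0.025,0.001,0,0,-0.8,1],[0.016,-0.025,0.001,0,0,-0.8,1],[0.016,-0.025,0,0,0,-0.8,1],[0.017,-0.024,0.001,0,0,-0.8,1],[0.017,-0.024,0.001,0,0,-0.8,1],[0.017,-0.024,0.001,0,0,-0.7,1],[0.018,-0.024,0.001,0,0,-0.8,1]]
[[0.018,-0.024,0.001,0,0,-0.8,1],[0.018,-0.023,0,0,0,-0.8,1],[0,0,0.023,0,0,0,1],[0,0,0.024,0,0,0,1],[0,0,0.023,0,0,0,1],[0,0,0,0,0,0,1],[0,0,0,0,0,0,1],[0,0,0,0,0,0,1]]
```

Call:
{"api": "play_rows", "payload": {"rows": [[[0.015,-0.025,0.001,0,0,-0.8,1],[0.016,-0.025,0.001,0,0,-0.8,1],[0.016,-0.025,0.001,0,0,-0.8,1],[0.016,-0.025,0,0,0,-0.8,1],[0.017,-0.024,0.001,0,0,-0.8,1],[0.017,-0.024,0.001,0,0,-0.8,1],[0.017,-0.024,0.001,0,0,-0.7,1],[0.018,-0.024,0.001,0,0,-0.8,1]]]}}

```text
time_s: 17.27
ee_pos: [471.8, -23.2, 247.6]
tool_rot: [[-0.08, 0.997, -0.002], [0.997, 0.08, 0.0], [0.001, -0.002, -1.0]]
contact_force: [-0.1, 0.7, -0.1]
finger_gap: 85.6
gripper_force: 0.0
```

Call:
{"api": "play_rows", "payload": {"rows": [[[0.018,-0.024,0.001,0,0,-0.8,1],[0.018,-0.023,0,0,0,-0.8,1],[0,0,0.023,0,0,0,1],[0,0,0.024,0,0,0,1],[0,0,0.023,0,0,0,1],[0,0,0,0,0,0,1],[0,0,0,0,0,0,1],[0,0,0,0,0,0,1]]]}}

```text
time_s: 17.93
ee_pos: [424.1, 7.8, 179.0]
tool_rot: [[-0.107, 0.994, 0.001], [0.994, 0.107, -0.0], [-0.0, 0.001, -1.0]]
contact_force: [0.4, 0.1, 0.7]
finger_gap: 85.5
gripper_force: 0.0
```

Run:
```python
from h import *
st()
T=cam('top');S=cam('side'); a=cv2.resize(T[0]['img'][130:230,225:385],(480,300),interpolation=cv2.INTER_CUBIC)
b=cv2.resize(S[0]['img'][90:290,190:400],(315,300),interpolation=cv2.INTER_CUBIC)
cv2.imwrite('pics/e.png',cv2.hconcat([a,b]))
plan([(424.5,8.1,93,6.2,1,6)])
```

```text
17.93 [424.1   7.8 179. ] yaw 6.17 z [ 0.001 -0.    -1.   ] F [0.4 0.1 0.7] gap 85.5 grip 0.0 q [ -7. -10.  99.  -0.  91. -13.]
[[0,0,0.014,0,0,0,1],[0,0,0.015,0,0,0,1],[0,0,0.014,0,0,0,1],[0,0,0.015,0,0,0,1],[0,0,0.014,0,0,0,1],[0,0,0.015,0,0,0,1],[0,0,0,0,0,0,1],[0,0,0,0,0,0,1]]
```

View pics/e.png

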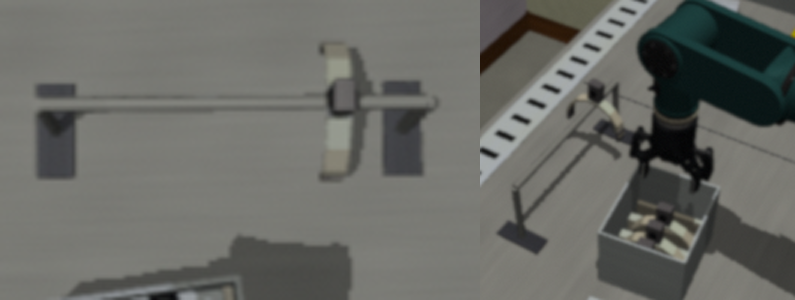

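The first band hangs level astride the bar at crop (340,100). Now the second.

Call:
{"api": "play_rows", "payload": {"rows": [[[0,0,0.014,0,0,0,1],[0,0,0.015,0,0,0,1],[0,0,0.014,0,0,0,1],[0,0,0.015,0,0,0,1],[0,0,0.014,0,0,0,1],[0,0,0.013,0,0,0,1],[0,0,0,0,0,0,1],[0,0,0,0,0,0,1]]]}}

```text
time_s: 18.7
ee_pos: [424.2, 7.8, 93.9]
tool_rot: [[-0.107, 0.994, 0.0], [0.994, 0.107, -0.0], [-0.0, 0.0, -1.0]]
contact_force: [0.5, 0.4, -0.5]
finger_gap: 85.6
gripper_force: 0.0
```

Call:
{"api": "play_rows", "payload": {"rows": [[[0,0,0,0,0,0,0],[0,0,0,0,0,0,0],[0,0,0,0,0,0,0],[0,0,0,0,0,0,0],[0,0,0,0,0,0,0],[0,0,0,0,0,0,0],[0,0,0,0,0,0,0],[0,0,0,0,0,0,0]]]}}

```text
time_s: 19.37
ee_pos: [424.3, 7.8, 94.0]
tool_rot: [[-0.108, 0.994, 0.001], [0.994, 0.108, -0.0], [-0.0, 0.001, -1.0]]
contact_force: [0.8, -0.0, 4.4]
finger_gap: 29.4
gripper_force: 45.4
```

```bash
python3 -c "
from h import *
st();plan([(424.5,8,277,6.2,0,8),(673.5,-93,278,-1.7,0,8),(673.5,-93,278,-1.7,0,3),(673.5,-93,176,-1.7,0,8),(673.5,-93,176,-1.7,0,5)])"
```

```text
19.37 [424.3   7.8  94. ] yaw 6.18 z [ 0.001 -0.    -1.   ] F [ 0.8 -0.   4.4] gap 29.4 grip 45.4 q [ -7.  -7. 107.  -0.  81. -13.]
[[0,0,-0.023,0,0,0,0],[0,0,-0.023,0,0,0,0],[0,0,-0.023,0,0,0,0],[0,0,-0.023,0,0,0,0],[0,0,-0.022,0,0,0,0],[0,0,-0.023,0,0,0,0],[0,0,-0.023,0,0,0,0],[0,0,-0.023,0,0,0,0]]
[[-0.016,0.03,0,0,0,1.0,0],[-0.015,0.03,0,0,0,1.0,0],[-0.015,0.03,0,0,0,1.0,0],[-0.014,0.03,-0.001,0,0,0.9,0],[-0.014,0.031,0,0,0,1.0,0],[-0.014,0.031,0,0,0,1.0,0],[-0.012,0.031,0,0,0,1.0,0],[-0.013,0.031,0,0,0,1.0,0]]
[[0,0,0,0,0,0,0],[0,0,0,0,0,0,0],[0,0,0,0,0,0,0],[0,0,0.013,0,0,0,0],[0,0,0.012,0,0,0,0],[0,0,0.013,0,0,0,0],[0,0,0.013,0,0,0,0],[0,0,0.013,0,0,0,0]]
[[0,0,0.012,0,0,0,0],[0,0,0.013,0,0,0,0],[0,0,0.013,0,0,0,0],[0,0,0,0,0,0,0],[0,0,0,0,0,0,0],[0,0,0,0,0,0,0],[0,0,0,0,0,0,0],[0,0,0,0,0,0,0]]
```

Call:
{"api": "play_rows", "payload": {"rows": [[[0,0,-0.023,0,0,0,0],[0,0,-0.023,0,0,0,0],[0,0,-0.023,0,0,0,0],[0,0,-0.023,0,0,0,0],[0,0,-0.022,0,0,0,0],[0,0,-0.023,0,0,0,0],[0,0,-0.023,0,0,0,0],[0,0,-0.023,0,0,0,0]]]}}

```text
time_s: 20.03
ee_pos: [423.3, 7.9, 276.5]
tool_rot: [[-0.108, 0.994, -0.002], [0.994, 0.108, 0.0], [0.0, -0.002, -1.0]]
contact_force: [1.0, 1.3, -1.0]
finger_gap: 29.6
gripper_force: 44.7
```

Call:
{"api": "play_rows", "payload": {"rows": [[[-0.016,0.03,0,0,0,1,0],[-0.015,0.03,0,0,0,1,0],[-0.015,0.03,0,0,0,1,0],[-0.014,0.03,-0.001,0,0,0.9,0],[-0.014,0.031,0,0,0,1,0],[-0.014,0.031,0,0,0,1,0],[-0.012,0.031,0,0,0,1,0],[-0.013,0.031,0,0,0,1,0]]]}}

```text
time_s: 20.7
ee_pos: [674.1, -93.8, 275.6]
tool_rot: [[0.031, 1.0, -0.002], [1.0, -0.031, 0.001], [0.001, -0.003, -1.0]]
contact_force: [1.4, -0.2, 0.3]
finger_gap: 29.5
gripper_force: 44.8
```

Call:
{"api": "play_rows", "payload": {"rows": [[[0,0,0,0,0,0,0],[0,0,0,0,0,0,0],[0,0,0,0,0,0,0],[0,0,0,0,0,0,0],[0,0,0,0,0,0,0],[0,0,0,0,0,0,0],[0,0,0,0,0,0,0],[0,0,0,0,0,0,0]]]}}

```text
time_s: 21.37
ee_pos: [672.6, -93.1, 278.4]
tool_rot: [[0.03, 1.0, 0.001], [1.0, -0.03, -0.0], [-0.0, 0.001, -1.0]]
contact_force: [-0.2, -0.5, -1.0]
finger_gap: 29.8
gripper_force: 44.7
```

Call:
{"api": "play_rows", "payload": {"rows": [[[0,0,0.013,0,0,0,0],[0,0,0.013,0,0,0,0],[0,0,0.013,0,0,0,0],[0,0,0.013,0,0,0,0],[0,0,0.013,0,0,0,0],[0,0,0.013,0,0,0,0],[0,0,0.013,0,0,0,0],[0,0,0.01,0,0,0,0]]]}}

```text
time_s: 22.03
ee_pos: [672.6, -93.3, 174.7]
tool_rot: [[0.03, 1.0, -0.001], [1.0, -0.03, 0.0], [0.0, -0.001, -1.0]]
contact_force: [0.4, 0.7, -1.1]
finger_gap: 29.7
gripper_force: 44.8
```

Call:
{"api": "play_rows", "payload": {"rows": [[[0,0,0.001,0,0,0,0],[0,0,0.001,0,0,0,0],[0,0,0.001,0,0,0,0],[0,0,0,0,0,0,0],[0,0,0,0,0,0,0],[0,0,0,0,0,0,0],[0,0,0,0,0,0,0],[0,0,0,0,0,0,0]]]}}

```text
time_s: 22.7
ee_pos: [673.1, -93.5, 173.7]
tool_rot: [[0.03, 1.0, 0.001], [1.0, -0.03, -0.0], [-0.0, 0.001, -1.0]]
contact_force: [-0.3, -0.0, -0.9]
finger_gap: 29.4
gripper_force: 44.9
```

Same as before: 2 mm more to contact, release, rise.

Call:
{"api": "play_rows", "payload": {"rows": [[[0,0,0.001,0,0,0,0],[0,0,0.001,0,0,0,0],[0,0,0,0,0,0,0],[0,0,0,0,0,0,0],[0,0,0,0,0,0,0],[0,0,0,0,0,0,0],[0,0,0,0,0,0,0],[0,0,0,0,0,0,0]]]}}

```text
time_s: 23.37
ee_pos: [673.2, -93.5, 171.9]
tool_rot: [[0.03, 1.0, 0.001], [1.0, -0.03, -0.0], [-0.0, 0.001, -1.0]]
contact_force: [-1.0, 0.3, 3.6]
finger_gap: 29.5
gripper_force: 45.1
```

Call:
{"api": "play_rows", "payload": {"rows": [[[0,0,0,0,0,0,0.8],[0,0,0,0,0,0,0.8],[0,0,0,0,0,0,0.8],[0,0,0,0,0,0,0.8],[0,0,0,0,0,0,0.8],[0,0,0,0,0,0,0.8],[0,0,0,0,0,0,0.8],[0,0,0,0,0,0,0.8]]]}}

```text
time_s: 24.03
ee_pos: [673.0, -93.5, 171.2]
tool_rot: [[0.03, 1.0, -0.0], [1.0, -0.03, -0.0], [-0.0, -0.0, -1.0]]
contact_force: [-0.3, 0.5, 0.1]
finger_gap: 68.5
gripper_force: 0.0
```

Call:
{"api": "play_rows", "payload": {"rows": [[[0,0,-0.01,0,0,0,1],[0,0,-0.015,0,0,0,1],[0,0,-0.015,0,0,0,1],[0,0,-0.015,0,0,0,1],[0,0,-0.015,0,0,0,1],[0,0,-0.015,0,0,0,1],[0,0,0,0,0,0,1],[0,0,0,0,0,0,1]]]}}

```text
time_s: 24.7
ee_pos: [673.6, -93.6, 258.4]
tool_rot: [[0.03, 1.0, 0.004], [1.0, -0.03, -0.001], [-0.001, 0.004, -1.0]]
contact_force: [0.9, 0.3, -0.2]
finger_gap: 85.2
gripper_force: 0.0
```

Run:
```python
from h import *
st()
plan([(419.5,54,250,6.2,1,10),(419.5,54,180,6.2,1,3),(419.5,54,180,6.2,1,3)])
```

```text
24.7 [673.6 -93.6 258.4] yaw -1.73 z [ 0.004 -0.001 -1.   ] F [ 0.9  0.3 -0.2] gap 85.2 grip 0.0 q [-13.  22.  55.  -0. 103. -11.]
[[0.014,-0.026,0.001,0,0,-0.8,1],[0.014,-0.025,0.001,0,0,-0.8,1],[0.015,-0.026,0.001,0,0,-0.8,1],[0.015,-0.025,0,0,0,-0.8,1],[0.015,-0.025,0.001,0,0,-0.8,1],[0.016,-0.025,0.001,0,0,-0.8,1],[0.016,-0.025,0.001,0,0,-0.7,1],[0.017,-0.024,0.001,0,0,-0.8,1]]
[[0.016,-0.024,0.001,0,0,-0.8,1],[0.018,-0.024,0,0,0,-0.8,1],[0,0,0.023,0,0,0,1],[0,0,0.024,0,0,0,1],[0,0,0.023,0,0,0,1],[0,0,0,0,0,0,1],[0,0,0,0,0,0,1],[0,0,0,0,0,0,1]]
```

Call:
{"api": "play_rows", "payload": {"rows": [[[0.014,-0.026,0.001,0,0,-0.8,1],[0.014,-0.025,0.001,0,0,-0.8,1],[0.015,-0.026,0.001,0,0,-0.8,1],[0.015,-0.025,0,0,0,-0.8,1],[0.015,-0.025,0.001,0,0,-0.8,1],[0.016,-0.025,0.001,0,0,-0.8,1],[0.016,-0.025,0.001,0,0,-0.7,1],[0.017,-0.024,0.001,0,0,-0.8,1]]]}}

```text
time_s: 25.37
ee_pos: [467.6, 25.4, 247.7]
tool_rot: [[-0.08, 0.997, -0.003], [0.997, 0.08, 0.0], [0.0, -0.003, -1.0]]
contact_force: [0.4, 0.5, 1.1]
finger_gap: 85.7
gripper_force: 0.0
```

Call:
{"api": "play_rows", "payload": {"rows": [[[0.016,-0.024,0.001,0,0,-0.8,1],[0.018,-0.024,0,0,0,-0.8,1],[0,0,0.023,0,0,0,1],[0,0,0.024,0,0,0,1],[0,0,0.023,0,0,0,1],[0,0,0,0,0,0,1],[0,0,0,0,0,0,1],[0,0,0,0,0,0,1]]]}}

```text
time_s: 26.03
ee_pos: [419.2, 54.5, 179.0]
tool_rot: [[-0.107, 0.994, 0.001], [0.994, 0.107, -0.0], [-0.0, 0.001, -1.0]]
contact_force: [-0.3, 0.5, -0.1]
finger_gap: 85.3
gripper_force: 0.0
```

Call:
{"api": "play_rows", "payload": {"rows": [[[0,0,0.014,0,0,0,1],[0,0,0.015,0,0,0,1],[0,0,0.014,0,0,0,1],[0,0,0.015,0,0,0,1],[0,0,0.014,0,0,0,1],[0,0,0.013,0,0,0,1],[0,0,0,0,0,0,1],[0,0,0,0,0,0,1]]]}}

```text
time_s: 26.7
ee_pos: [419.6, 54.4, 94.3]
tool_rot: [[-0.107, 0.994, 0.001], [0.994, 0.107, -0.0], [-0.0, 0.001, -1.0]]
contact_force: [-0.5, -0.1, -0.5]
finger_gap: 85.4
gripper_force: 0.0
```

Call:
{"api": "play_rows", "payload": {"rows": [[[0,0,0,0,0,0,0],[0,0,0,0,0,0,0],[0,0,0,0,0,0,0],[0,0,0,0,0,0,0],[0,0,0,0,0,0,0],[0,0,0,0,0,0,0],[0,0,0,0,0,0,0],[0,0,0,0,0,0,0]]]}}

```text
time_s: 27.37
ee_pos: [419.5, 54.6, 94.1]
tool_rot: [[-0.108, 0.994, 0.002], [0.994, 0.108, 0.0], [-0.0, 0.002, -1.0]]
contact_force: [0.7, 0.4, 5.1]
finger_gap: 29.3
gripper_force: 40.0
```

```bash
python3 -c "
from h import *
st();plan([(419.5,54,277,6.2,0,8),(675.2,-33,278,-1.7,0,8)])"
```

```text
27.37 [419.5  54.6  94.1] yaw 6.17 z [ 0.002  0.    -1.   ] F [0.7 0.4 5.1] gap 29.3 grip 40.0 q [ -0.  -8. 107.   0.  81.  -6.]
[[0,0,-0.023,0,0,0,0],[0,0,-0.023,0,0,0,0],[0,0,-0.023,0,0,0,0],[0,0,-0.022,0,0,0,0],[0,0,-0.023,0,0,0,0],[0,0,-0.023,0,0,0,0],[-0.001,0,-0.023,0,0,0,0],[0,0,-0.023,0,0,0,0]]
[[-0.014,0.031,0,0,0,1.0,0],[-0.014,0.03,0,0,0,1.0,0],[-0.013,0.032,0,0,0,1.0,0],[-0.013,0.031,0,0,0,0.9,0],[-0.012,0.031,-0.001,0,0,1.0,0],[-0.011,0.032,0,0,0,1.0,0],[-0.011,0.032,0,0,0,1.0,0],[-0.011,0.032,0,0,0,1.0,0]]
```

Call:
{"api": "play_rows", "payload": {"rows": [[[0,0,-0.023,0,0,0,0],[0,0,-0.023,0,0,0,0],[0,0,-0.023,0,0,0,0],[0,0,-0.022,0,0,0,0],[0,0,-0.023,0,0,0,0],[0,0,-0.023,0,0,0,0],[-0.001,0,-0.023,0,0,0,0],[0,0,-0.023,0,0,0,0]]]}}

```text
time_s: 28.03
ee_pos: [418.3, 53.5, 276.2]
tool_rot: [[-0.108, 0.994, -0.002], [0.994, 0.108, -0.0], [-0.0, -0.002, -1.0]]
contact_force: [0.7, 0.4, -1.8]
finger_gap: 29.3
gripper_force: 40.2
```

Call:
{"api": "play_rows", "payload": {"rows": [[[-0.014,0.031,0,0,0,1,0],[-0.014,0.03,0,0,0,1,0],[-0.013,0.032,0,0,0,1,0],[-0.013,0.031,0,0,0,0.9,0],[-0.012,0.031,-0.001,0,0,1,0],[-0.011,0.032,0,0,0,1,0],[-0.011,0.032,0,0,0,1,0],[-0.011,0.032,0,0,0,1,0]]]}}

```text
time_s: 28.7
ee_pos: [675.6, -33.9, 275.3]
tool_rot: [[0.031, 1.0, -0.003], [1.0, -0.031, 0.0], [0.0, -0.003, -1.0]]
contact_force: [0.3, 0.3, -0.5]
finger_gap: 29.5
gripper_force: 40.3
```

Call:
{"api": "play_rows", "payload": {"rows": [[[0,0,0,0,0,0,0],[0,0,0,0,0,0,0],[0,0,0,0,0,0,0],[0,0,0,0,0,0,0],[0,0,0,0,0,0,0],[0,0,0,0,0,0,0],[0,0,0,0,0,0,0],[0,0,0,0,0,0,0]]]}}

```text
time_s: 29.37
ee_pos: [674.1, -33.2, 278.3]
tool_rot: [[0.03, 1.0, 0.001], [1.0, -0.03, -0.0], [-0.0, 0.001, -1.0]]
contact_force: [0.5, -0.9, -0.6]
finger_gap: 29.8
gripper_force: 40.7
```

Call:
{"api": "play_rows", "payload": {"rows": [[[0,0,0.013,0,0,0,0],[0,0,0.013,0,0,0,0],[0,0,0.013,0,0,0,0],[0,0,0.013,0,0,0,0],[0,0,0.013,0,0,0,0],[0,0,0.013,0,0,0,0],[0,0,0.013,0,0,0,0],[0,0,0.01,0,0,0,0]]]}}

```text
time_s: 30.03
ee_pos: [674.2, -33.4, 174.8]
tool_rot: [[0.03, 1.0, -0.001], [1.0, -0.03, 0.0], [0.0, -0.001, -1.0]]
contact_force: [-0.6, 0.0, -1.2]
finger_gap: 29.4
gripper_force: 40.8
```

Call:
{"api": "play_rows", "payload": {"rows": [[[0,0,0.001,0,0,0,0],[0,0,0.001,0,0,0,0],[0,0,0.001,0,0,0,0],[0,0,0,0,0,0,0],[0,0,0,0,0,0,0],[0,0,0,0,0,0,0],[0,0,0,0,0,0,0],[0,0,0,0,0,0,0]]]}}

```text
time_s: 30.7
ee_pos: [674.7, -33.5, 173.6]
tool_rot: [[0.03, 1.0, 0.001], [1.0, -0.03, -0.0], [-0.0, 0.001, -1.0]]
contact_force: [-0.2, -0.4, -1.1]
finger_gap: 29.4
gripper_force: 40.8
```

Call:
{"api": "play_rows", "payload": {"rows": [[[0,0,0.001,0,0,0,0],[0,0,0.001,0,0,0,0],[0,0,0,0,0,0,0],[0,0,0,0,0,0,0],[0,0,0,0,0,0,0],[0,0,0,0,0,0,0],[0,0,0,0,0,0,0],[0,0,0,0,0,0,0]]]}}

```text
time_s: 31.37
ee_pos: [674.8, -33.5, 172.1]
tool_rot: [[0.03, 1.0, 0.001], [1.0, -0.03, -0.0], [-0.0, 0.001, -1.0]]
contact_force: [-1.3, 0.6, 4.3]
finger_gap: 29.4
gripper_force: 41.4
```

Call:
{"api": "play_rows", "payload": {"rows": [[[0,0,0,0,0,0,0.8],[0,0,0,0,0,0,0.8],[0,0,0,0,0,0,0.8],[0,0,0,0,0,0,0.8],[0,0,0,0,0,0,0.8],[0,0,0,0,0,0,0.8],[0,0,0,0,0,0,0.8],[0,0,0,0,0,0,0.8]]]}}

```text
time_s: 32.03
ee_pos: [674.6, -33.4, 171.3]
tool_rot: [[0.03, 1.0, -0.0], [1.0, -0.03, -0.0], [-0.0, -0.0, -1.0]]
contact_force: [0.2, 0.5, 0.2]
finger_gap: 68.6
gripper_force: 0.0
```

Call:
{"api": "play_rows", "payload": {"rows": [[[0,0,-0.01,0,0,0,1],[0,0,-0.015,0,0,0,1],[0,0,-0.015,0,0,0,1],[0,0,-0.015,0,0,0,1],[0,0,-0.015,0,0,0,1],[0,0,-0.015,0,0,0,1],[0,0,0,0,0,0,1],[0,0,0,0,0,0,1]]]}}

```text
time_s: 32.7
ee_pos: [675.2, -33.5, 258.3]
tool_rot: [[0.03, 1.0, 0.004], [1.0, -0.03, -0.001], [-0.0, 0.004, -1.0]]
contact_force: [-0.8, -0.6, 0.1]
finger_gap: 85.2
gripper_force: 0.0
```

Run:
```python
from h import *
st()
plan([(414.5,99.6,250,6.2,1,10),(414.5,99.6,180,6.2,1,3),(414.5,99.6,180,6.2,1,3)])
```

```text
32.7 [675.2 -33.5 258.3] yaw -1.72 z [ 0.004 -0.001 -1.   ] F [-0.8 -0.6  0.1] gap 85.2 grip 0.0 q [ -8.  21.  56.  -0. 103.  -6.]
[[0.013,-0.026,0.001,0,0,-0.8,1],[0.012,-0.027,0.001,0,0,-0.8,1],[0.014,-0.026,0.001,0,0,-0.8,1],[0.013,-0.026,0,0,0,-0.8,1],[0.014,-0.025,0.001,0,0,-0.8,1],[0.015,-0.026,0.001,0,0,-0.8,1],[0.014,-0.025,0.001,0,0,-0.7,1],[0.015,-0.025,0.001,0,0,-0.8,1]]
[[0.016,-0.025,0.001,0,0,-0.8,1],[0.015,-0.025,0,0,0,-0.8,1],[0,0,0.023,0,0,0,1],[0,0,0.024,0,0,0,1],[0,0,0.023,0,0,0,1],[0,0,0,0,0,0,1],[0,0,0,0,0,0,1],[0,0,0,0,0,0,1]]
```

Call:
{"api": "play_rows", "payload": {"rows": [[[0.013,-0.026,0.001,0,0,-0.8,1],[0.012,-0.027,0.001,0,0,-0.8,1],[0.014,-0.026,0.001,0,0,-0.8,1],[0.013,-0.026,0,0,0,-0.8,1],[0.014,-0.025,0.001,0,0,-0.8,1],[0.015,-0.026,0.001,0,0,-0.8,1],[0.014,-0.025,0.001,0,0,-0.7,1],[0.015,-0.025,0.001,0,0,-0.8,1]]]}}

```text
time_s: 33.37
ee_pos: [464.5, 73.2, 247.7]
tool_rot: [[-0.08, 0.997, -0.002], [0.997, 0.08, -0.0], [0.0, -0.002, -1.0]]
contact_force: [0.7, -0.1, 1.0]
finger_gap: 85.4
gripper_force: 0.0
```

Call:
{"api": "play_rows", "payload": {"rows": [[[0.016,-0.025,0.001,0,0,-0.8,1],[0.015,-0.025,0,0,0,-0.8,1],[0,0,0.023,0,0,0,1],[0,0,0.024,0,0,0,1],[0,0,0.023,0,0,0,1],[0,0,0,0,0,0,1],[0,0,0,0,0,0,1],[0,0,0,0,0,0,1]]]}}

```text
time_s: 34.03
ee_pos: [414.3, 99.3, 179.0]
tool_rot: [[-0.107, 0.994, 0.001], [0.994, 0.107, -0.0], [-0.0, 0.001, -1.0]]
contact_force: [0.4, -0.6, 0.6]
finger_gap: 85.5
gripper_force: 0.0
```

Call:
{"api": "play_rows", "payload": {"rows": [[[0,0,0.014,0,0,0,1],[0,0,0.015,0,0,0,1],[0,0,0.014,0,0,0,1],[0,0,0.015,0,0,0,1],[0,0,0.014,0,0,0,1],[0,0,0.013,0,0,0,1],[0,0,0,0,0,0,1],[0,0,0,0,0,0,1]]]}}

```text
time_s: 34.7
ee_pos: [414.7, 99.3, 94.3]
tool_rot: [[-0.107, 0.994, 0.001], [0.994, 0.107, 0.0], [-0.0, 0.001, -1.0]]
contact_force: [0.3, 0.2, 0.3]
finger_gap: 85.3
gripper_force: 0.0
```

Call:
{"api": "play_rows", "payload": {"rows": [[[0,0,0,0,0,0,0],[0,0,0,0,0,0,0],[0,0,0,0,0,0,0],[0,0,0,0,0,0,0],[0,0,0,0,0,0,0],[0,0,0,0,0,0,0],[0,0,0,0,0,0,0],[0,0,0,0,0,0,0]]]}}

```text
time_s: 35.37
ee_pos: [414.7, 99.4, 94.2]
tool_rot: [[-0.108, 0.994, 0.002], [0.994, 0.108, 0.0], [-0.0, 0.002, -1.0]]
contact_force: [0.4, -0.4, 5.1]
finger_gap: 29.6
gripper_force: 40.0
```

```bash
python3 -c "
from h import *
st();plan([(414.5,99.6,277,6.2,0,8),(677,27,278,-1.7,0,8)])"
```

```text
35.37 [414.7  99.4  94.2] yaw 6.18 z [ 0.002  0.    -1.   ] F [ 0.4 -0.4  5.1] gap 29.6 grip 40.0 q [  6.  -7. 106.  -0.  81.  -0.]
[[0,0,-0.023,0,0,0,0],[0,0,-0.023,0,0,0,0],[0,0,-0.023,0,0,0,0],[0,0,-0.022,0,0,0,0],[0,0,-0.023,0,0,0,0],[0,0,-0.023,0,0,0,0],[0,0,-0.023,0,0,0,0],[0,0,-0.023,0,0,0,0]]
[[-0.013,0.032,0,0,0,1.0,0],[-0.012,0.031,0,0,0,1.0,0],[-0.011,0.032,0,0,0,1.0,0],[-0.011,0.033,0,0,0,0.9,0],[-0.01,0.032,-0.001,0,0,1.0,0],[-0.01,0.033,0,0,0,1.0,0],[-0.009,0.032,0,0,0,1.0,0],[-0.009,0.033,0,0,0,1.0,0]]
```

Call:
{"api": "play_rows", "payload": {"rows": [[[0,0,-0.023,0,0,0,0],[0,0,-0.023,0,0,0,0],[0,0,-0.023,0,0,0,0],[0,0,-0.022,0,0,0,0],[0,0,-0.023,0,0,0,0],[0,0,-0.023,0,0,0,0],[0,0,-0.023,0,0,0,0],[0,0,-0.023,0,0,0,0]]]}}

```text
time_s: 36.03
ee_pos: [413.2, 99.3, 276.1]
tool_rot: [[-0.108, 0.994, -0.003], [0.994, 0.108, -0.0], [-0.0, -0.003, -1.0]]
contact_force: [0.7, 0.1, -1.4]
finger_gap: 29.6
gripper_force: 40.1
```

Call:
{"api": "play_rows", "payload": {"rows": [[[-0.013,0.032,0,0,0,1,0],[-0.012,0.031,0,0,0,1,0],[-0.011,0.032,0,0,0,1,0],[-0.011,0.033,0,0,0,0.9,0],[-0.01,0.032,-0.001,0,0,1,0],[-0.01,0.033,0,0,0,1,0],[-0.009,0.032,0,0,0,1,0],[-0.009,0.033,0,0,0,1,0]]]}}

```text
time_s: 36.7
ee_pos: [676.8, 26.2, 275.4]
tool_rot: [[0.031, 1.0, -0.003], [1.0, -0.031, 0.0], [0.0, -0.003, -1.0]]
contact_force: [0.3, -0.1, -0.7]
finger_gap: 29.6
gripper_force: 40.3
```

Call:
{"api": "play_rows", "payload": {"rows": [[[0,0,0,0,0,0,0],[0,0,0,0,0,0,0],[0,0,0,0,0,0,0],[0,0,0,0,0,0,0],[0,0,0,0,0,0,0],[0,0,0,0,0,0,0],[0,0,0,0,0,0,0],[0,0,0,0,0,0,0]]]}}

```text
time_s: 37.37
ee_pos: [675.5, 26.9, 278.4]
tool_rot: [[0.03, 1.0, 0.001], [1.0, -0.03, -0.0], [-0.0, 0.001, -1.0]]
contact_force: [0.3, -1.1, -0.9]
finger_gap: 29.2
gripper_force: 40.7
```

Call:
{"api": "play_rows", "payload": {"rows": [[[0,0,0.013,0,0,0,0],[0,0,0.013,0,0,0,0],[0,0,0.013,0,0,0,0],[0,0,0.013,0,0,0,0],[0,0,0.013,0,0,0,0],[0,0,0.013,0,0,0,0],[0,0,0.013,0,0,0,0],[0,0,0.01,0,0,0,0]]]}}

```text
time_s: 38.03
ee_pos: [675.5, 26.7, 174.7]
tool_rot: [[0.03, 1.0, -0.001], [1.0, -0.03, 0.0], [-0.0, -0.001, -1.0]]
contact_force: [0.1, 0.2, -2.0]
finger_gap: 29.6
gripper_force: 40.8
```

Call:
{"api": "play_rows", "payload": {"rows": [[[0,0,0.001,0,0,0,0],[0,0,0.001,0,0,0,0],[0,0,0.001,0,0,0,0],[0,0,0,0,0,0,0],[0,0,0,0,0,0,0],[0,0,0,0,0,0,0],[0,0,0,0,0,0,0],[0,0,0,0,0,0,0]]]}}

```text
time_s: 38.7
ee_pos: [676.1, 26.6, 173.6]
tool_rot: [[0.03, 1.0, 0.001], [1.0, -0.03, -0.0], [-0.0, 0.001, -1.0]]
contact_force: [-0.8, 0.5, -0.9]
finger_gap: 29.4
gripper_force: 40.8
```

Call:
{"api": "play_rows", "payload": {"rows": [[[0,0,0.001,0,0,0,0],[0,0,0.001,0,0,0,0],[0,0,0,0,0,0,0],[0,0,0,0,0,0,0],[0,0,0,0,0,0,0],[0,0,0,0,0,0,0],[0,0,0,0,0,0,0],[0,0,0,0,0,0,0]]]}}

```text
time_s: 39.37
ee_pos: [676.1, 26.6, 172.1]
tool_rot: [[0.03, 1.0, 0.001], [1.0, -0.03, -0.0], [-0.0, 0.001, -1.0]]
contact_force: [-1.2, -0.4, 5.3]
finger_gap: 29.6
gripper_force: 41.4
```

Call:
{"api": "play_rows", "payload": {"rows": [[[0,0,0,0,0,0,0.8],[0,0,0,0,0,0,0.8],[0,0,0,0,0,0,0.8],[0,0,0,0,0,0,0.8],[0,0,0,0,0,0,0.8],[0,0,0,0,0,0,0.8],[0,0,0,0,0,0,0.8],[0,0,0,0,0,0,0.8]]]}}

```text
time_s: 40.03
ee_pos: [676.0, 26.6, 171.3]
tool_rot: [[0.03, 1.0, 0.0], [1.0, -0.03, -0.0], [-0.0, 0.0, -1.0]]
contact_force: [0.1, 0.4, -0.0]
finger_gap: 68.4
gripper_force: 0.0
```

Call:
{"api": "play_rows", "payload": {"rows": [[[0,0,-0.01,0,0,0,1],[0,0,-0.015,0,0,0,1],[0,0,-0.015,0,0,0,1],[0,0,-0.015,0,0,0,1],[0,0,-0.015,0,0,0,1],[0,0,-0.015,0,0,0,1],[0,0,0,0,0,0,1],[0,0,0,0,0,0,1]]]}}

```text
time_s: 40.7
ee_pos: [676.5, 26.6, 258.3]
tool_rot: [[0.03, 1.0, 0.004], [1.0, -0.03, -0.0], [-0.0, 0.004, -1.0]]
contact_force: [0.1, 0.0, 0.2]
finger_gap: 85.4
gripper_force: 0.0
```

Call:
{"api": "play_rows", "payload": {"rows": [[[-0.025,-0.035,0,0,0,0,1],[-0.025,-0.035,0,0,0,0,1],[-0.025,-0.035,0,0,0,0,1],[-0.025,-0.035,0,0,0,0,1],[-0.025,-0.035,0,0,0,0,1],[-0.025,-0.035,0,0,0,0,1],[-0.025,-0.035,0,0,0,0,1],[-0.025,-0.035,0,0,0,0,1]]]}}

```text
time_s: 41.37
ee_pos: [396.6, -159.1, 254.8]
tool_rot: [[0.029, 1.0, -0.002], [1.0, -0.029, 0.001], [0.001, -0.002, -1.0]]
contact_force: [0.4, -1.9, -0.0]
finger_gap: 86.0
gripper_force: 0.0
```

Run:
```python
from h import *
st()
T=cam('top');S=cam('side'); cv2.imwrite('pics/f.png',cv2.hconcat([T[0]['img'][130:380,90:400],cv2.resize(S[0]['img'][80:390,120:420],(242,250))]))
```

```text
41.37 [ 396.6 -159.1  254.8] yaw -1.68 z [-0.002  0.001 -1.   ] F [ 0.4 -1.9 -0. ] gap 86.0 grip 0.0 q [-29. -11.  91.  -0. 100. -28.]
```

View pics/f.png

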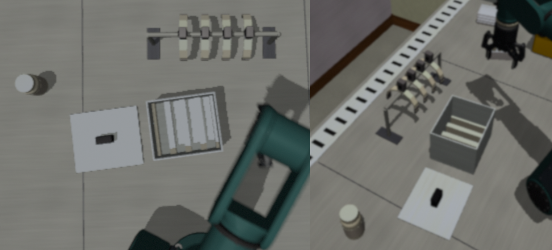

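All four bands hang on the bar at crop x of about 183, 205, 227 and 248. The tub is empty, and the lid lies at crop (106,139). I'll measure the lid and the rim now.

Run:
```python
from h import *
T=cam('top');S=cam('side'); g=gray(T);gs=gray(S)
k=big(g<75,(175,250,225,290)); ks=big(gs<75,(340,280,390,320)) if 0 else None
print('knob rect',cv2.minAreaRect(k),'->z52',onz(T,*cen(k),48))
# lid region
m=(g>135).astype(np.uint8); c=big(m,(155,230,236,310)); r=cv2.minAreaRect(c); P=np.array([onz(T,*p,10) for p in cv2.boxPoints(r)])
print(r,P.round(1),P.mean(0),[np.linalg.norm(P[i]-P[i-1]).round(1) for i in range(4)])
# side knob
y0,x0=80+int(170*310/250),120+int((425-310)*300/242)
ks=big(gs<70,(x0-5,y0-15,x0+40,y0+55)); us=cen(ks); print('tri knob',tri(T,S,cen(k),us),us,cv2.contourArea(ks))
# rim: outer contour bright ring
c=big((g>135).astype(np.uint8),(236,215,315,292)); h=cv2.convexHull(c); r=cv2.minAreaRect(h); P=np.array([onz(T,*p,146) for p in cv2.boxPoints(r)])
print('tub',r,P.round(1),P.mean(0),[np.linalg.norm(P[i]-P[i-1]).round(1) for i in range(4)])
a=cv2.resize(g[215:295,155:320],None,fx=4.8,fy=4.8,interpolation=cv2.INTER_CUBIC); cv2.imwrite('pics/g.png',a)
```

```text
knob rect ((194.5304718017578, 268.7743835449219), (7.619776248931885, 17.669044494628906), 83.6598129272461) ->z52 [389.21076625 271.61234409  48.        ]
((195.390869140625, 269.18121337890625), (58.48243713378906, 68.39472198486328), 82.40535736083984) [[464.1 392.1  10. ]
 [485.7 184.   10. ]
 [309.9 163.5  10. ]
 [288.7 369.   10. ]] [387.07031776 277.1552939   10.        ] [np.float64(176.9), np.float64(209.2), np.float64(177.0), np.float64(206.6)]
tri knob (array([389.49158871, 275.79442125,  30.50777232]), np.float64(2.2857447538274394)) (276.4012511170688, 324.8882931188561) 186.5
tub ((286.59619140625, 250.74566650390625), (45.78173828125, 13.02108383178711), 82.64761352539062) [[496.2  21.8 146. ]
 [499.7 -13.9 146. ]
 [375.3 -26.2 146. ]
 [371.8   9.2 146. ]] [435.76261779  -2.28243497 146.        ] [np.float64(125.0), np.float64(35.9), np.float64(125.0), np.float64(35.6)]
```

View pics/g.png

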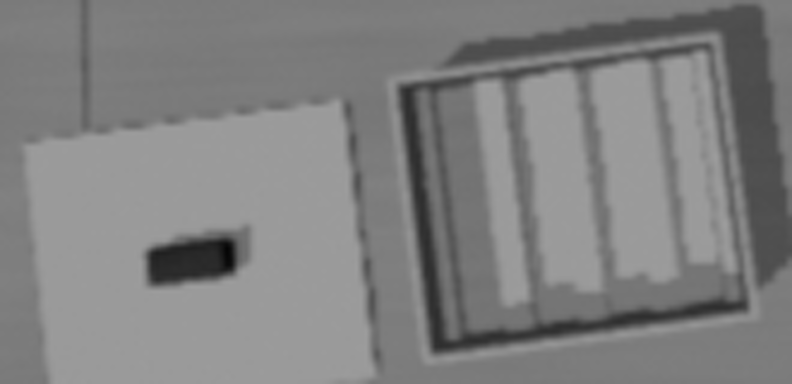

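Run:
```python
from h import *
T=cam('top')
c=np.array([(389,77),(720,32),(758,316),(429,361)])/4.8-.4+[155,215]
P=np.array([onz(T,*p,146) for p in c]); print(P.round(1),P.mean(0),[np.linalg.norm(P[i]-P[i-1]).round(1) for i in range(4)])
d=P[0]-P[1]; print(np.degrees(np.arctan2(-d[0],d[1]))); d=P[3]-P[2]; print(np.degrees(np.arctan2(-d[0],d[1])))
g=gray(T); k=big(g<75,(175,250,225,290)); print('knob',onz(T,*cen(k),48))
st(); plan([(392,150,250,6.1,1,8),(390,276,120,6.1,1,6),(390,276,120,6.1,1,2)])
```

```text
[[494.7 136.5 146. ]
 [515.  -54.4 146. ]
 [352.9 -70.6 146. ]
 [333.  116.8 146. ]] [423.88618745  32.10490905 146.        ] [np.float64(162.9), np.float64(192.0), np.float64(162.9), np.float64(188.5)]
6.072614014244113
6.069349750691583
knob [389.21076625 271.61234409  48.        ]
41.62 [ 398.9 -158.6  255.6] yaw -1.76 z [-0.     0.001 -1.   ] F [ 0.3  0.  -0.3] gap 85.3 grip 0.0 q [-29. -11.  91.   0. 100. -28.]
[[0.039,-0.002,0.001,0,0,-1.0,1],[0.038,-0.001,0,0,0,-1.0,1],[0.039,-0.001,0.001,0,0,-0.9,1],[0.038,0,0.001,0,0,-1.0,1],[0.039,0,0.001,0,0,-1.0,1],[0.038,0.002,0,0,0,-1.0,1],[0.039,0.001,0.001,0,0,-1.0,1],[0.038,0.003,0.001,0,0,-1.0,1]]
[[0.021,0.002,0.022,0,0,0,1],[0.021,0.002,0.021,0,0,0,1],[0.021,0.002,0.022,0,0,0,1],[0.021,0.002,0.021,0,0,0,1],[0.021,0.002,0.022,0,0,0,1],[0.021,0.002,0.022,0,0,0,1],[0,0,0,0,0,0,1],[0,0,0,0,0,0,1]]
```

Tub at (423.7,32), yaw 6.07°. The lid has not moved from where I set it down, so I'll go and grip it.

Call:
{"api": "play_rows", "payload": {"rows": [[[0.039,-0.002,0.001,0,0,-1,1],[0.038,-0.001,0,0,0,-1,1],[0.039,-0.001,0.001,0,0,-0.9,1],[0.038,0,0.001,0,0,-1,1],[0.039,0,0.001,0,0,-1,1],[0.038,0.002,0,0,0,-1,1],[0.039,0.001,0.001,0,0,-1,1],[0.038,0.003,0.001,0,0,-1,1]]]}}

```text
time_s: 42.28
ee_pos: [391.4, 153.0, 249.9]
tool_rot: [[-0.112, 0.994, -0.0], [0.994, 0.112, 0.0], [0.0, -0.0, -1.0]]
contact_force: [1.5, 0.1, 0.3]
finger_gap: 85.4
gripper_force: 0.0
```

Call:
{"api": "play_rows", "payload": {"rows": [[[0.021,0.002,0.022,0,0,0,1],[0.021,0.002,0.021,0,0,0,1],[0.021,0.002,0.022,0,0,0,1],[0.021,0.002,0.021,0,0,0,1],[0.021,0.002,0.022,0,0,0,1],[0.021,0.002,0.022,0,0,0,1],[0,0,0,0,0,0,1],[0,0,0,0,0,0,1]]]}}

```text
time_s: 42.95
ee_pos: [388.5, 277.3, 117.8]
tool_rot: [[-0.112, 0.994, -0.005], [0.994, 0.112, -0.003], [-0.002, -0.005, -1.0]]
contact_force: [0.4, 0.1, 0.3]
finger_gap: 85.4
gripper_force: 0.0
```

Run:
```python
from h import *
st(); plan([(389.8,276.2,21,6.08,1,6)])
T=cam('top');S=cam('side');g=gray(T)
cv2.imwrite('pics/i.png',cv2.hconcat([cv2.resize(T[0]['img'][220:320,140:250],(440,400)),cv2.resize(S[0]['img'][230:390,200:344],(360,400))]))
```

```text
42.95 [388.5 277.3 117.8] yaw 6.43 z [-0.005 -0.003 -1.   ] F [0.4 0.1 0.3] gap 85.4 grip 0.0 q [29. -1. 98. -0. 84. 22.]
[[0,0,0.016,0,0,0.1,1],[0,0,0.016,0,0,0,1],[-0.001,0.001,0.016,0,0,0.1,1],[0,0,0.017,0,0,0,1],[0,0,0.016,0,0,0.1,1],[0,0,0.016,0,0,0.1,1],[0,0,0,0,0,0,1],[0,0,0,0,0,0,1]]
```

View pics/i.png

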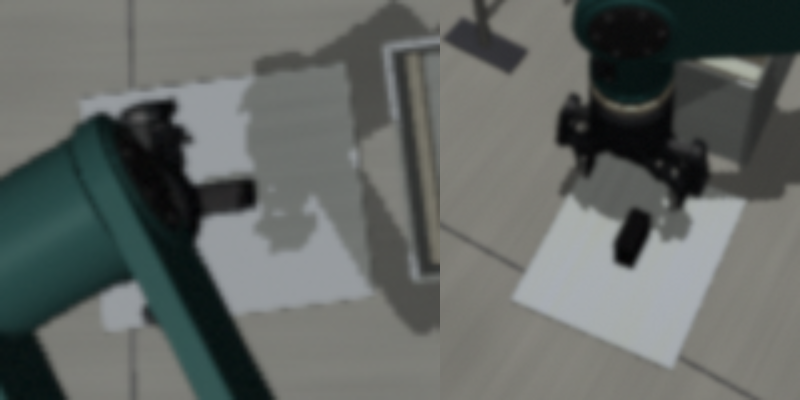

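The lid is unmoved and the gripper is over the knob, at crop (228,195) in the top view and (632,238) in the side view. Descend and grip.

Call:
{"api": "play_rows", "payload": {"rows": [[[0,0,0.016,0,0,0.1,1],[0,0,0.016,0,0,0,1],[-0.001,0.001,0.016,0,0,0.1,1],[0,0,0.017,0,0,0,1],[0,0,0.016,0,0,0.1,1],[0,0,0.014,0,0,0.1,1],[0,0,0,0,0,0,1],[0,0,0,0,0,0,1]]], "squeeze": 60}}

```text
time_s: 43.72
ee_pos: [391.8, 274.6, 26.0]
tool_rot: [[-0.1, 0.995, 0.001], [0.995, 0.1, 0.0], [0.0, 0.001, -1.0]]
contact_force: [-0.4, -0.2, 0.6]
finger_gap: 85.7
gripper_force: 0.0
```

Call:
{"api": "play_rows", "payload": {"rows": [[[0,0,0,0,0,0,0],[0,0,0,0,0,0,0],[0,0,0,0,0,0,0],[0,0,0,0,0,0,0],[0,0,0,0,0,0,0],[0,0,0,0,0,0,0],[0,0,0,0,0,0,0],[0,0,0,0,0,0,0]]]}}

```text
time_s: 44.38
ee_pos: [391.5, 275.2, 26.0]
tool_rot: [[-0.101, 0.995, 0.001], [0.995, 0.101, 0.0], [0.0, 0.001, -1.0]]
contact_force: [-2.1, -0.2, 5.8]
finger_gap: 22.8
gripper_force: 61.3
```

Run:
```python
from h import *
st(); plan([(390,276,200,6.1,0,8),(390,276,230,6.1,0,2),(424.5,33.5,230,6.1,0,11),(424.5,33.5,230,6.1,0,3)])
```

```text
44.38 [391.5 275.2  26. ] yaw 5.78 z [ 0.001  0.    -1.   ] F [-2.1 -0.2  5.8] gap 22.8 grip 61.3 q [ 28.   4. 104.   0.  72.  23.]
[[0,0,-0.022,0,0,0,0],[0,0,-0.021,0,0,-0.1,0],[0,-0.001,-0.022,0,0,0,0],[0,0,-0.022,0,0,-0.1,0],[0.001,0,-0.022,0,0,0,0],[0,0,-0.021,0,0,0,0],[0,0,-0.022,0,0,-0.1,0],[0,0,-0.022,0,0,0,0]]
[[0,0,-0.015,0,0,0,0],[0,0,-0.015,0,0,0,0],[-0.022,0.001,0,0,0,0,0],[-0.023,0,0,0,0,0,0],[-0.022,0.001,0,0,0,0,0],[-0.022,0.001,0,0,0,0,0],[-0.022,0.001,0,0,0,0,0],[-0.023,0,0,0,0,0,0]]
[[-0.022,0.001,0,0,0,0,0],[-0.022,0.001,0,0,0,0,0],[-0.022,0.001,0,0,0,0,0],[-0.023,0,0,0,0,0,0],[-0.022,0.001,0,0,0,0,0],[0,0,0,0,0,0,0],[0,0,0,0,0,0,0],[0,0,0,0,0,0,0]]
```

Call:
{"api": "play_rows", "payload": {"rows": [[[0,0,-0.022,0,0,0,0],[0,0,-0.021,0,0,-0.1,0],[0,-0.001,-0.022,0,0,0,0],[0,0,-0.022,0,0,-0.1,0],[0.001,0,-0.022,0,0,0,0],[0,0,-0.021,0,0,0,0],[0,0,-0.022,0,0,-0.1,0],[0,0,-0.022,0,0,0,0]]]}}

```text
time_s: 45.05
ee_pos: [389.4, 275.4, 198.3]
tool_rot: [[-0.106, 0.994, -0.003], [0.994, 0.106, -0.002], [-0.002, -0.003, -1.0]]
contact_force: [-0.0, -0.5, -3.6]
finger_gap: 22.3
gripper_force: 60.1
```

Call:
{"api": "play_rows", "payload": {"rows": [[[0,0,-0.015,0,0,0,0],[0,0,-0.015,0,0,0,0],[-0.022,0.001,0,0,0,0,0],[-0.023,0,0,0,0,0,0],[-0.022,0.001,0,0,0,0,0],[-0.022,0.001,0,0,0,0,0],[-0.022,0.001,0,0,0,0,0],[-0.023,0,0,0,0,0,0]]]}}

```text
time_s: 45.72
ee_pos: [407.8, 141.9, 227.4]
tool_rot: [[-0.106, 0.994, -0.003], [0.994, 0.106, -0.001], [-0.001, -0.003, -1.0]]
contact_force: [0.1, 0.5, -3.2]
finger_gap: 23.1
gripper_force: 60.2
```

Call:
{"api": "play_rows", "payload": {"rows": [[[-0.022,0.001,0,0,0,0,0],[-0.022,0.001,0,0,0,0,0],[-0.022,0.001,0,0,0,0,0],[-0.023,0,0,0,0,0,0],[-0.023,0.001,0,0,0,0,0],[0,0,0,0,0,0,0],[0,0,0,0,0,0,0],[0,0,0,0,0,0,0]]]}}

```text
time_s: 46.38
ee_pos: [423.7, 32.3, 228.0]
tool_rot: [[-0.106, 0.994, -0.002], [0.994, 0.106, 0.001], [0.001, -0.002, -1.0]]
contact_force: [-0.1, 0.3, -3.4]
finger_gap: 23.0
gripper_force: 60.2
```

Call:
{"api": "play_rows", "payload": {"rows": [[[0,0,0,0,0,0,0],[0,0,0,0,0,0,0],[0,0,0,0,0,0,0],[0,0,0,0,0,0,0],[0,0,0,0,0,0,0],[0,0,0,0,0,0,0],[0,0,0,0,0,0,0],[0,0,0,0,0,0,0]]]}}

```text
time_s: 47.05
ee_pos: [424.2, 32.1, 229.3]
tool_rot: [[-0.106, 0.994, 0.0], [0.994, 0.106, -0.0], [-0.0, 0.0, -1.0]]
contact_force: [-0.6, -0.7, -2.6]
finger_gap: 23.0
gripper_force: 60.2
```

Run:
```python
from h import *
st(); plan([(424.7,32,180,6.1,0,7),(424.7,32,180,6.1,0,1)])
```

```text
47.05 [424.2  32.1 229.3] yaw 6.08 z [ 0. -0. -1.] F [-0.6 -0.7 -2.6] gap 23.0 grip 60.2 q [ -3. -11.  94.  -0.  97.  -9.]
[[0,0,0.007,0,0,0,0],[0,0,0.007,0,0,0,0],[0,0,0.007,0,0,0,0],[0,0,0.007,0,0,0,0],[0,0,0.007,0,0,0,0],[0,0,0.007,0,0,0,0],[0,0,0.007,0,0,0,0],[0,0,0,0,0,0,0]]
```

Good position. Lower to 180, then on slowly towards 164.

Call:
{"api": "play_rows", "payload": {"rows": [[[0,0,0.007,0,0,0,0],[0,0,0.007,0,0,0,0],[0,0,0.007,0,0,0,0],[0,0,0.007,0,0,0,0],[0,0,0.007,0,0,0,0],[0,0,0.007,0,0,0,0],[0,0,0.007,0,0,0,0],[0,0,0,0,0,0,0]]]}}

```text
time_s: 47.72
ee_pos: [423.1, 32.1, 178.1]
tool_rot: [[-0.106, 0.994, -0.004], [0.994, 0.106, 0.0], [0.001, -0.004, -1.0]]
contact_force: [-1.2, -0.8, -3.9]
finger_gap: 23.2
gripper_force: 60.0
```

Call:
{"api": "play_rows", "payload": {"rows": [[[0,0,0.002,0,0,0,0],[0,0,0.002,0,0,0,0],[0,0,0.002,0,0,0,0],[0,0,0.002,0,0,0,0],[0,0,0.001,0,0,0,0],[0,0,0.001,0,0,0,0],[0,0,0,0,0,0,0],[0,0,0,0,0,0,0]]]}}

```text
time_s: 48.38
ee_pos: [424.2, 32.1, 170.3]
tool_rot: [[-0.106, 0.994, 0.0], [0.994, 0.106, -0.0], [-0.0, 0.0, -1.0]]
contact_force: [0.1, -0.1, -3.3]
finger_gap: 23.0
gripper_force: 60.1
```

Call:
{"api": "play_rows", "payload": {"rows": [[[0,0,0.001,0,0,0,0],[0,0,0.001,0,0,0,0],[0,0,0.001,0,0,0,0],[0,0,0.001,0,0,0,0],[0,0,0.001,0,0,0,0],[0,0,0,0,0,0,0],[0,0,0,0,0,0,0],[0,0,0,0,0,0,0]]]}}

```text
time_s: 49.05
ee_pos: [424.2, 32.1, 165.3]
tool_rot: [[-0.106, 0.994, 0.0], [0.994, 0.106, -0.0], [-0.0, 0.0, -1.0]]
contact_force: [-0.5, -0.3, -4.2]
finger_gap: 23.2
gripper_force: 60.1
```

Call:
{"api": "play_rows", "payload": {"rows": [[[0,0,0.001,0,0,0,0],[0,0,0.001,0,0,0,0],[0,0,0,0,0,0,0],[0,0,0,0,0,0,0],[0,0,0,0,0,0,0],[0,0,0,0,0,0,0],[0,0,0,0,0,0,0],[0,0,0,0,0,0,0]]]}}

```text
time_s: 49.72
ee_pos: [424.4, 32.1, 164.0]
tool_rot: [[-0.106, 0.994, 0.001], [0.994, 0.106, -0.0], [-0.0, 0.001, -1.0]]
contact_force: [-1.0, -0.7, 4.4]
finger_gap: 23.1
gripper_force: 61.1
```

Seated at the expected height, with contact force. Release, rise and retreat to the right.

Call:
{"api": "play_rows", "payload": {"rows": [[[0,0,0,0,0,0,1],[0,0,0,0,0,0,1],[0,0,0,0,0,0,1],[0,0,0,0,0,0,1],[0,0,0,0,0,0,1],[0,0,0,0,0,0,1],[0,0,0,0,0,0,1],[0,0,0,0,0,0,1]]]}}

```text
time_s: 50.38
ee_pos: [424.2, 32.1, 163.2]
tool_rot: [[-0.106, 0.994, 0.0], [0.994, 0.106, -0.0], [-0.0, -0.0, -1.0]]
contact_force: [-0.6, -0.7, 0.5]
finger_gap: 85.3
gripper_force: 0.0
```

Call:
{"api": "play_rows", "payload": {"rows": [[[0,0,-0.01,0,0,0,1],[0,0,-0.02,0,0,0,1],[0,0,-0.02,0,0,0,1],[0,0,-0.02,0,0,0,1],[0,0,-0.02,0,0,0,1],[0,0,0,0,0,0,1],[0,0,0,0,0,0,1],[0,0,0,0,0,0,1]]]}}

```text
time_s: 51.05
ee_pos: [424.0, 32.1, 252.9]
tool_rot: [[-0.106, 0.994, -0.001], [0.994, 0.106, -0.0], [0.0, -0.001, -1.0]]
contact_force: [-0.1, -0.0, -0.3]
finger_gap: 85.3
gripper_force: 0.0
```

Call:
{"api": "play_rows", "payload": {"rows": [[[-0.035,0,0,0,0,0,1],[-0.035,0,0,0,0,0,1],[-0.035,0,0,0,0,0,1],[-0.035,0,0,0,0,0,1],[-0.035,0,0,0,0,0,1],[-0.035,0,0,0,0,0,1],[-0.02,0,0,0,0,0,1],[0,0,0,0,0,0,1]]]}}

```text
time_s: 51.72
ee_pos: [447.7, -200.0, 250.7]
tool_rot: [[-0.101, 0.995, -0.004], [0.995, 0.101, 0.0], [0.001, -0.004, -1.0]]
contact_force: [-0.4, 0.0, 0.4]
finger_gap: 85.1
gripper_force: 0.0
```

Call:
{"api": "play_rows", "payload": {"rows": [[[0,0,0,0,0,0,1],[0,0,0,0,0,0,1],[0,0,0,0,0,0,1],[0,0,0,0,0,0,1],[0,0,0,0,0,0,1],[0,0,0,0,0,0,1],[0,0,0,0,0,0,1],[0,0,0,0,0,0,1]]]}}

```text
time_s: 52.38
ee_pos: [448.6, -196.3, 253.5]
tool_rot: [[-0.106, 0.994, 0.0], [0.994, 0.106, -0.0], [-0.0, 0.0, -1.0]]
contact_force: [-0.3, -0.1, -0.2]
finger_gap: 85.7
gripper_force: 0.0
```

Run:
```python
from h import *
st()
T=cam('top');S=cam('side');g=gray(T); cv2.imwrite('pics/j.png',cv2.resize(cv2.hconcat([T[0]['img'][130:330,90:400],S[0]['img'][100:300,180:390]]),None,fx=1.5,fy=1.5,interpolation=cv2.INTER_CUBIC))
c=big(g>137,(215,200,335,310)); r=cv2.minAreaRect(c); P=np.array([onz(T,*p,142) for p in cv2.boxPoints(r)]); P[:,2]; print(P.mean(0),r[2])
```

```text
52.38 [ 448.6 -196.3  253.5] yaw 6.11 z [ 0. -0. -1.] F [-0.3 -0.1 -0.2] gap 85.7 grip 0.0 q [-30.  -3.  84.  -0.  99. -36.]
[427.31295951  34.46342118 142.        ] 82.23483276367188
```

View pics/j.png

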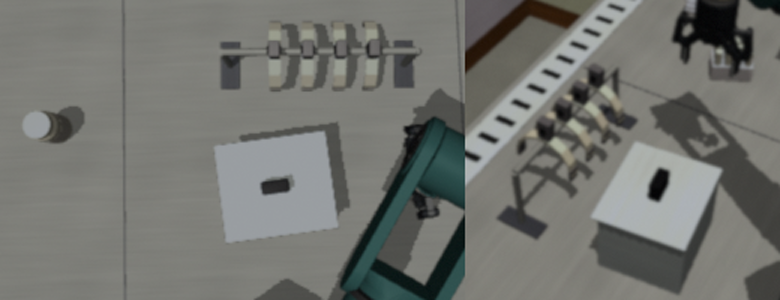

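The lid is on the tub with the knob at crop (275,186), and four bands hang astride the bar. The lid's x reading is about 5 mm off, so I'll check it numerically once before handing in.

Run:
```python
from h import *
T=cam('top');S=cam('side');g=gray(T);gs=gray(S)
k=big(g<75,(250,240,300,270)); ks=big(gs<75,(290,200,330,245)); print(cen(k),cv2.minAreaRect(k),cen(ks),tri(T,S,cen(k),cen(ks)))
for th in (130,135,137,142):
    c=big(g>th,(215,200,325,300)); r=cv2.minAreaRect(c); P=np.array([onz(T,*p,142) for p in cv2.boxPoints(r)]); print(th,P.mean(0).round(1),[np.linalg.norm(P[i]-P[i-1]).round(1) for i in range(4)],r)
```

```text
(273.3555555555555, 253.71241830065358) ((273.17999267578125, 253.75997924804688), (8.34386157989502, 18.243356704711914), 81.8698959350586) (308.6320081549439, 222.82670744138633) (array([429.64226266,  33.94859376, 167.5227741 ]), np.float64(2.014983765964513))
130 [428.3  35.4 142. ] [np.float64(180.8), np.float64(213.4), np.float64(181.0), np.float64(210.5)] ((272.9969787597656, 253.97769165039062), (66.07036590576172, 77.01453399658203), 82.23483276367188)
135 [427.2  34.3 142. ] [np.float64(178.1), np.float64(210.9), np.float64(178.3), np.float64(208.0)] ((273.41229248046875, 254.34835815429688), (65.10505676269531, 76.12107849121094), 82.33319854736328)
137 [427.3  34.5 142. ] [np.float64(177.9), np.float64(210.2), np.float64(178.1), np.float64(207.4)] ((273.3387451171875, 254.3174591064453), (65.03449249267578, 75.88858032226562), 82.23483276367188)
142 [427.3  35.2 142. ] [np.float64(177.5), np.float64(208.0), np.float64(177.7), np.float64(205.2)] ((273.05987548828125, 254.34324645996094), (64.86983489990234, 75.07438659667969), 82.303955078125)
```

Run:
```python
from h import *
T=cam('top');S=cam('side');g=gray(T);gs=gray(S)
def quad(m,box):
    c=cv2.convexHull(big(m,box))
    for e in range(2,12):
        q=cv2.approxPolyDP(c,e,True)
        if len(q)<=4: return q[:,0,:].astype(float)
q=quad(g>137,(215,200,325,300))
for th in (125,135,145):
    s=quad(gs>th,(255,190,360,275)); print(th,s.tolist())
    for p in q:
        b=min((tri(T,S,p,u) for u in s),key=lambda r:r[1]); print(b[0].round(1),b[1].round(1))
```

```text
Traceback (most recent call last):
AttributeError: 'NoneType' object has no attribute 'tolist'
```

I'll settle it physically: regrip the lid, lift it a little, recentre and set it down again.

Run:
```python
from h import *
st(); plan([(428,32.5,250,6.1,1,8),(428,32.5,163.5,6.1,1,6),(428,32.5,163.5,6.1,1,2)])
```

```text
52.68 [ 448.5 -196.6  253.3] yaw 6.07 z [ 0. -0. -1.] F [-0.6  1.2 -0. ] gap 85.6 grip 0.0 q [-30.  -3.  84.  -0.  99. -36.]
[[0.029,0,0,0,0,0,1],[0.029,0.001,0.001,0,0,0,1],[0.028,0,0,0,0,0,1],[0.029,0.001,0.001,0,0,0,1],[0.029,0,0,0,0,0,1],[0.029,0.001,0,0,0,0,1],[0.028,0,0.001,0,0,0,1],[0.029,0.001,0,0,0,0,1]]
[[0,0,0.014,0,0,0,1],[0,0,0.015,0,0,0,1],[0,0,0.014,0,0,0,1],[0,0,0.015,0,0,0,1],[0,0,0.014,0,0,0,1],[0,0,0.015,0,0,0,1],[0,0,0,0,0,0,1],[0,0,0,0,0,0,1]]
```

Call:
{"api": "play_rows", "payload": {"rows": [[[0.029,0,0,0,0,0,1],[0.029,0.001,0.001,0,0,0,1],[0.028,0,0,0,0,0,1],[0.029,0.001,0.001,0,0,0,1],[0.029,0,0,0,0,0,1],[0.029,0.001,0,0,0,0,1],[0.028,0,0.001,0,0,0,1],[0.029,0.001,0,0,0,0,1]]]}}

```text
time_s: 53.35
ee_pos: [427.7, 33.7, 250.3]
tool_rot: [[-0.105, 0.994, 0.0], [0.994, 0.105, -0.0], [-0.0, 0.0, -1.0]]
contact_force: [0.3, -0.3, -0.8]
finger_gap: 85.3
gripper_force: 0.0
```

Call:
{"api": "play_rows", "payload": {"rows": [[[0,0,0.014,0,0,0,1],[0,0,0.015,0,0,0,1],[0,0,0.014,0,0,0,1],[0,0,0.015,0,0,0,1],[0,0,0.014,0,0,0,1],[0,0,0.012,0,0,0,1],[0,0,0,0,0,0,1],[0,0,0,0,0,0,1]]]}}

```text
time_s: 54.02
ee_pos: [427.8, 32.5, 165.8]
tool_rot: [[-0.106, 0.994, -0.001], [0.994, 0.106, -0.0], [0.0, -0.001, -1.0]]
contact_force: [0.3, 0.0, 0.2]
finger_gap: 85.3
gripper_force: 0.0
```

Call:
{"api": "play_rows", "payload": {"rows": [[[0,0,0,0,0,0,0],[0,0,0,0,0,0,0],[0,0,0,0,0,0,0],[0,0,0,0,0,0,0],[0,0,0,0,0,0,0],[0,0,0,0,0,0,0],[0,0,0,0,0,0,0],[0,0,0,0,0,0,0]]]}}

```text
time_s: 54.68
ee_pos: [428.8, 32.5, 167.2]
tool_rot: [[-0.106, 0.994, 0.002], [0.994, 0.106, -0.0], [-0.0, 0.002, -1.0]]
contact_force: [0.3, 0.0, 3.8]
finger_gap: 22.7
gripper_force: 61.1
```

The knob was at x≈428.8, so the lid had been knocked against its stop. Lift 3 mm, shift back 5 mm, lower.

Call:
{"api": "play_rows", "payload": {"rows": [[[0,0,-0.002,0,0,0,0],[0,0,-0.002,0,0,0,0],[0,-0.002,0,0,0,0,0],[0,-0.002,0,0,0,0,0],[0,-0.001,0,0,0,0,0],[0,0,0,0,0,0,0],[0,0,0,0,0,0,0],[0,0,0,0,0,0,0]]]}}

```text
time_s: 55.35
ee_pos: [423.1, 32.0, 170.1]
tool_rot: [[-0.106, 0.994, -0.0], [0.994, 0.106, -0.0], [-0.0, -0.0, -1.0]]
contact_force: [-0.2, -0.4, -4.0]
finger_gap: 22.9
gripper_force: 60.3
```

Call:
{"api": "play_rows", "payload": {"rows": [[[0,0,0.001,0,0,0,0],[0,0,0.001,0,0,0,0],[0,0,0.001,0,0,0,0],[0,0,0.001,0,0,0,0],[0,0,0,0,0,0,0],[0,0,0,0,0,0,0],[0,0,0,0,0,0,0],[0,0,0,0,0,0,0]]]}}

```text
time_s: 56.02
ee_pos: [423.3, 32.0, 167.2]
tool_rot: [[-0.106, 0.994, 0.001], [0.994, 0.106, -0.0], [-0.0, 0.001, -1.0]]
contact_force: [-3.9, 0.6, 5.7]
finger_gap: 22.7
gripper_force: 61.3
```

Call:
{"api": "play_rows", "payload": {"rows": [[[0,0,0,0,0,0,1],[0,0,0,0,0,0,1],[0,0,0,0,0,0,1],[0,0,0,0,0,0,1],[0,0,0,0,0,0,1],[0,0,0,0,0,0,1],[0,0,0,0,0,0,1],[0,0,0,0,0,0,1]]]}}

```text
time_s: 56.68
ee_pos: [423.3, 32.0, 166.3]
tool_rot: [[-0.106, 0.994, 0.0], [0.994, 0.106, -0.0], [-0.0, 0.0, -1.0]]
contact_force: [0.5, 0.4, -0.1]
finger_gap: 85.2
gripper_force: 0.0
```

Call:
{"api": "play_rows", "payload": {"rows": [[[0,0,-0.01,0,0,0,1],[0,0,-0.02,0,0,0,1],[0,0,-0.02,0,0,0,1],[0,0,-0.02,0,0,0,1],[0,0,-0.02,0,0,0,1],[0,0,0,0,0,0,1],[0,0,0,0,0,0,1],[0,0,0,0,0,0,1]]]}}

```text
time_s: 57.35
ee_pos: [423.0, 32.0, 255.9]
tool_rot: [[-0.106, 0.994, -0.001], [0.994, 0.106, -0.0], [-0.0, -0.001, -1.0]]
contact_force: [-0.3, -0.6, -0.4]
finger_gap: 85.6
gripper_force: 0.0
```

Call:
{"api": "play_rows", "payload": {"rows": [[[-0.035,0,0,0,0,0,1],[-0.035,0,0,0,0,0,1],[-0.035,0,0,0,0,0,1],[-0.035,0,0,0,0,0,1],[-0.035,0,0,0,0,0,1],[-0.035,0,0,0,0,0,1],[-0.02,0,0,0,0,0,1],[0,0,0,0,0,0,1]]]}}

```text
time_s: 58.02
ee_pos: [446.7, -200.1, 253.7]
tool_rot: [[-0.101, 0.995, -0.004], [0.995, 0.101, 0.001], [0.001, -0.004, -1.0]]
contact_force: [0.5, -0.1, 0.0]
finger_gap: 85.1
gripper_force: 0.0
```

Run:
```python
from h import *
T=cam('top');S=cam('side');g=gray(T);gs=gray(S)
k=big(g<75,(250,240,300,270)); ks=big(gs<75,(290,200,330,245)); print(cen(k),cen(ks),tri(T,S,cen(k),cen(ks)))
for th in (137,142):
    r=cv2.minAreaRect(big(g>th,(215,200,325,300))); P=np.array([onz(T,*p,142) for p in cv2.boxPoints(r)]); print(P.mean(0).round(1),r)
```

```text
(273.5196850393701, 256.0826771653543) (310.8689024390244, 223.4481707317073) (array([423.20980146,  33.6054428 , 168.3572516 ]), np.float64(1.8161106789148276))
[420.9  33.9 142. ] ((273.5885009765625, 256.64471435546875), (65.07615661621094, 75.97399139404297), 82.1847152709961)
[421.   34.6 142. ] ((273.3367004394531, 256.6358947753906), (64.94441223144531, 75.0779037475586), 82.23483276367188)
```

The lid is centred again, knob at (423.2,33.6) against the tub at (423.7,32). Let the arm settle, then hand in.

Call:
{"api": "play_rows", "payload": {"rows": [[[0,0,0,0,0,0,1],[0,0,0,0,0,0,1],[0,0,0,0,0,0,1],[0,0,0,0,0,0,1],[0,0,0,0,0,0,1],[0,0,0,0,0,0,1],[0,0,0,0,0,0,1],[0,0,0,0,0,0,1]]]}}

```text
time_s: 58.78
ee_pos: [447.6, -196.6, 256.4]
tool_rot: [[-0.106, 0.994, 0.0], [0.994, 0.106, -0.0], [-0.0, 0.0, -1.0]]
contact_force: [0.2, 0.2, 0.4]
finger_gap: 85.4
gripper_force: 0.0
```

```bash
python3 -c "
from h import *
print(manip.job_done())"
```

```text
the job is handed in; nothing more can be done
None
```

All four headbands hang astride the drying rail, the lid is back on the tub (I recentred it after it shifted about 5 mm), and the job was handed in at about 59 s; no verdict was returned.

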